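Load the bench incubator from a transport block

ROBOT

A 6-joint arm with a two-finger parallel gripper is mounted at the origin on the work surface. World frame = base frame: x ahead of the robot, y to its left, z up, the work surface at z = 0. Lengths are in m, angles in rad, forces in N, time in s.
With the tool pointing down it reaches from about 0.35 to 0.975 m from the base axis. Payload 17.4 kg.
Tool frame: the origin (TCP) lies midway between the tips of the shut fingers; the grasp point (between the pads) lies 19 mm behind it; z points along the fingers, y is the line along which they close (so a half turn about z gives the same grasp; the last joint's range is limited). The gripper opens to 85 mm and grips with 20 to 120 N. Pads are 22 mm wide; open, the fingers measure 114 mm over their backs; the gripper's body (76 mm by 85 mm) begins 54 mm behind the grasp point. The pads swing forward as they close: fully open they stand 13 mm farther back than shut.
Start: joints at [1.235, 0.116, 1.442, -0, 1.584, -0.038], TCP at [0.198, 0.645, 0.231] pointing down, gripper open.
Joint ranges: [-2.83, 2.83], [-0.83, 2.19], [0.07, 2.5], [-1.14, 4.28], [0.01, 3], [-2.97, 2.97]. Speed limits (rad/s): [1.89, 1.89, 2.22, 3.14, 3.14, 3.14].

INTERFACE

Orientations are given as a unit quaternion [w, x, y, z].
In Python, from workcell import env gives the robot as it stands.
- The arm moves only by the tool step_arm, never from a script. Its argument "commands" is a list of rows, each an object with "dp": the shift along the tool's x, y, z in units of 3 cm (1.0 is 3 cm), a list of three; "twist": the turn, a rotation vector about the tool's x, y, z in units of 8 degrees (1.0 is 8 degrees), a list of three. In form: [{"dp": [tx, ty, tz], "twist": [wx, wy, wz]}, ...]. A call has 1 to 12 rows; each row shifts and turns the commanded pose from where the row before left it, along the tool's axes as they then stand; what a row does not reach is not made up. A row lasts 1/8 s, in which the tool goes at most 62.5 mm and 10.7 degrees, less where a joint would pass 70% of its speed; a pose out of reach is approached as far as the arm can. A call with a number of a shift or a turn outside -1 to 1 is refused whole. A call with a gripper value outside its range is refused whole. "fingers" is the closure, from -1 (fully open) to 1 (shut), set as the call begins (left out, the last holds). The fingers move at their own pace and stop on an object; "squeeze" is the grip in N (left out, the last holds). Time passes only in rows, so rows that do not move let the fingers close. It gives the time, the measured TCP pose, the force, the opening and the grip force at its end, in the units of the state.
- env.observe(): the state, without advancing time (a new reading comes with each control period).
- env.camera(name): name is "scene" or "top"; returns a dict with "image" (420x560x3 uint8, red, green, blue), "z_map" (420x560 float32, m along the optical axis (not along the pixel's ray), 0 where there is no reading), "fx", "fy", "cx", "cy" (pixels), "camera_from_world" (4x4, takes a point from world to camera coordinates). Camera axes: x right, y up, looking along -z (the intrinsics and any distortion apply to the point x, -y, -z); pixel columns grow to the right and rows downward; lengths in m; the calibration is good to about 2 mm. A picture is of the moment at which its call begins.
- env.job_done(): hands the job in; it is judged then, once.
Trained networks look in a picture, given as the dict that the camera call returned (one of the last four; its "shot" number tells which), for a name from the list of things; names that differ only in an ending like _2 or _b are one class to them, and where a whole thing is asked for, a point or a joint stands for the part that bears it (a point fixed in the world has none). Each returns a list of dicts, best first, with "conf" (0 to 1); they miss things now and then, are a little off and sometimes report something else, mostly with a low value. They report only what shows in the picture. A call takes as long as a camera call. They do not tell look-alikes from the thing itself.
- env.boxes_of(picture, label): "centre" ([x, y, z] in m, in world coordinates, good to about 4 mm: the middle of the surface that is visible of it).
The state is a dict: "t": time; "joint_pos": joint angles; "dq": joint speeds; "effort": joint torques, N m; "ee_pos": TCP position; "tcp_rot": TCP orientation; "contact_force": force on the tool from outside, world axes, zero at the start; "moment": the same for the moment, N m; "opening": opening from 0.0 (shut) to 1.0 (fully open); "finger_force": force on a finger pad.
Only numpy, scipy, OpenCV 4.12 (cv2) and the standard library are available. Lean on these libraries where they do the work, as an engineer would, in place of code of your own. Each camera call takes 0.05 s, during which the arm holds its last target. There are 200 camera calls.

TASK

Load the vials from the grey transport block into the small bench incubator, whose lid has a push catch: one press lets it spring open, the next holds it shut. To keep the warmth in, first lift the vials with the lid shut (if it has been left open, press it shut so that it stays caught): set the block down flat on the pin lifter so that the pins push up every vial in it. Then press the lid open, stand all the vials upright on the incubator's floor, put the empty block back in its steel tray, and finish with the lid pressed shut and caught; leave the other things on the bench alone.

Things in the scene. Friction and masses are not known exactly. Their poses are not given: they have to be found in the camera images.
- incubator: White bench incubator, fixed, 170 (x, depth) by 220 (y) by 126 mm high with the lid shut. Origin: centre of its underside; x points from its front (control panel, facing the robot) to its back, z up. Open chamber: x -55 to +65 mm, y -90 to +90 mm of this frame, flat floor at z 45 mm, wall tops at z 97 mm. The 30 mm thick front wall holds the push catch.
- incubator_floor (a point): Middle of the chamber floor (at x 5, y 0, z 45 mm of the incubator's frame).
- lid (a joint): Angle of the lid, rad: about 0 = shut and caught, 1.62 = standing open at its stop, -0.05 = pressed fully down. A light spring (about 2 N at the front edge) swings it open within 2 s whenever the catch does not hold it. At the start it is either caught, or was left uncaught and springs up in the first 2 s.
- lid_pad (a point): Centre of the round grey thumb pad (32 mm) on the lid's outer face near its front edge; moves with the lid. Pressing it 7 to 8 mm below shut, to the hard stop (about 3 N, more at the stop), works the catch: after letting go a caught lid springs open, and a lid swung down from open and pressed to the stop stays caught. A push that stops short changes nothing.
- lid_hinge (a point): Middle of the lid's hinge axis, at x 80, y 0, z 100 mm of the incubator's frame, along its y. Lid: 228 mm wide, 14 mm plate, front edge 173 mm from the axis, outer face 26 mm from the plane through the axis (pad 150 mm from the axis), 22 mm skirt, steel striker tongue at the front, 40 mm out from the inner face. Open, it stands leaning 3 deg back, 0.17 m above the axis.
- lifter: Aluminium vial lifter, fixed: plate 200 (x) by 90 (y) by 12 mm with five upright round-ended steel pins, 7 mm diameter, in a row along its x axis at x -60, -30, 0, 30, 60 mm, tips 26 mm above the plate. Origin: centre of its underside, z up. The block stands on the plate, centre over centre, with the pins up through its bottom holes (either way round).
- tray: Flat stainless tray, fixed to the bench, 220 (x) by 130 (y) mm, floor 2 mm thick, rim 6 mm high and 3 mm thick. Origin: centre of its underside, z up. The block starts here and belongs here.
- block_center (a point): Centre (25 mm up) of the grey plastic transport block, 160 (x) by 56 (y) by 50 mm high, 0.25 to 0.4 kg; z up. Five square pockets, 22 mm wide and 44 mm deep, in a row at x -60, -30, 0, 30, 60 mm: vials stand in them flush with the top. Each has a 13 mm square access hole through the 6 mm bottom. Can be carried from above across its 56 mm width.
- vial1_center (a point): Centre (half-way up) of a vial that starts in the pocket at x -60 mm of the block: amber glass, white cap, 20 mm diameter, 44 mm high, 22 g. Three to five such vials are there; None if absent. On the lifter it stands 20 mm proud of the block.
- vial2_center (a point): Centre (half-way up) of a vial that starts in the pocket at x -30 mm of the block: amber glass, white cap, 20 mm diameter, 44 mm high, 22 g. Three to five such vials are there; None if absent. On the lifter it stands 20 mm proud of the block.
- vial3_center (a point): Centre (half-way up) of a vial that starts in the pocket at x 0 mm of the block: amber glass, white cap, 20 mm diameter, 44 mm high, 22 g. Three to five such vials are there; None if absent. On the lifter it stands 20 mm proud of the block.
- vial4_center (a point): Centre (half-way up) of a vial that starts in the pocket at x 30 mm of the block: amber glass, white cap, 20 mm diameter, 44 mm high, 22 g. Three to five such vials are there; None if absent. On the lifter it stands 20 mm proud of the block.
- vial5_center (a point): Centre (half-way up) of a vial that starts in the pocket at x 60 mm of the block: amber glass, white cap, 20 mm diameter, 44 mm high, 22 g. Three to five such vials are there; None if absent. On the lifter it stands 20 mm proud of the block.
- tip_box: Bystander: clear-topped tip box; origin at the centre of its underside. Leave it alone.
- wash_bottle: Bystander: white wash bottle; origin at the centre of its underside. Leave it alone.
- beaker: Bystander: glass beaker; origin at the centre of its underside. Leave it alone.
- timer: Bystander: bench timer; origin at the centre of its underside. Leave it alone.
- marker_pen: Bystander: marker pen; origin at the centre of its underside. Leave it alone.
- sanitizer: Bystander: sanitizer pump bottle; origin at the centre of its underside. Leave it alone.
- mouse: Bystander: computer mouse; origin at the centre of its underside. Leave it alone.
Not all that is in view belongs to the job. What is shaped like the part that bears block_center but green or red is not meant.

How it is judged:
By the outcome, as a careful person would: the job done as asked, in the order asked, and still so for the second after the job is handed in, with the robot touching nothing.
Of vial1, vial2, vial3, vial4, vial5 only 3 to 5 are there at a start; the rules pass over those that are not, and their reading is None.
At some moment in a run one of block may be knocked a few centimetres aside while the robot is not near it.
It also fails if it takes over 210 s, if anything falls off the work surface, if the arm or the gripper's body presses on something with over 40 N, if the wrist force passes 120 N, or if a joint passes its speed limit or range.

## Working session

There is one attempt and no reset: what is moved stays moved. The work goes in short steps, Python scripts to look and compute and a tool call to move; the robot and the scene stay as the last step left them, time stands still between calls to the robot, and variables do not carry over. Pictures are saved under pics/ and viewed, at most 17 in all, crops included, and the job is handed in when it is done.

Besides the shell and the picture viewer there is one more tool, called after "Request:" as name(argument=value, ...), one argument or row to a line, values as JSON. step_arm: Moves the arm, as the interface text tells. Shifts and turns lie within -1 to 1; 1 stands for 3 cm of shift or 8 degrees of turn. Its arguments: {"type":"object","properties":{"commands":{"type":"array"},"fingers":{"type":"number"},"squeeze":{"type":"number"}},"required":["commands"]}

```bash
mkdir -p pics; cat > h.py <<'E'
import numpy as np, cv2
from workcell import env
def pts(c):
    z=c["z_map"]; v,u=np.mgrid[0:420,0:560]
    P=np.stack([(u-c["cx"])/c["fx"]*z,-(v-c["cy"])/c["fy"]*z,-z,np.ones_like(z)],-1)
    W=P@np.linalg.inv(c["camera_from_world"]).T
    W[z<=0]=np.nan
    return W[...,:3]
def save(c,n): cv2.imwrite(f"pics/{n}.png",c["image"][...,::-1])
E
python3 - <<'E'
from h import *
np.set_printoptions(precision=4,suppress=True)
o=env.observe(); print(o)
a=env.camera("top"); b=env.camera("scene")
save(a,"top0");save(b,"scene0")
im=np.hstack([a["image"],b["image"]])
print({k:a[k] for k in a if k not in("image","z_map")})
for n in "incubator lid lid_pad lifter tray block_center vial1_center tip_box wash_bottle beaker timer marker_pen sanitizer mouse".split():
    for p,q in (("top",a),("scene",b)):
        for d in env.boxes_of(q,n)[:6]: print(n,p,np.round(d["centre"],3),round(d["conf"],2))
E
```

```text
{'t': 0.0, 'joint_pos': array([ 1.2352,  0.1165,  1.4423, -0.    ,  1.584 , -0.0378]), 'dq': array([-0.0018, -0.0013, -0.0006, -0.0003, -0.0016, -0.0006]), 'effort': array([ -0.0031, -73.1967, -63.2494,  -0.0002,   0.0063,   0.0001]), 'ee_pos': array([0.198 , 0.6451, 0.2305]), 'tcp_rot': array([-0.0001,  0.1483,  0.9889, -0.0006]), 'contact_force': array([-1.0471,  0.3499,  0.0274]), 'moment': array([-0.0408, -0.007 ,  0.0469]), 'finger_force': 0.0, 'opening': 1.0026546739712014}
{'fx': 454.0975675644419, 'fy': 454.0975675644419, 'cx': 282.55447392857036, 'cy': 211.44236019335042, 'camera_from_world': array([[ 0.0133, -0.9999, -0.0108, -0.0094],
       [ 0.9857,  0.0113,  0.1684, -0.5212],
       [-0.1682, -0.0129,  0.9857, -1.2305],
       [ 0.    ,  0.    ,  0.    ,  1.    ]]), 'shot': 1}
incubator top [ 0.52  -0.278  0.132] 0.87
incubator scene [ 0.551 -0.227  0.12 ] 0.73
incubator scene [ 0.534 -0.257  0.121] 0.48
lid top [0.432 0.145 0.013] 0.7
lid top [ 0.519 -0.276  0.13 ] 0.6
lid scene [0.479 0.457 0.024] 0.73
lid scene [ 0.532 -0.256  0.122] 0.7
lid scene [0.773 0.15  0.069]
[... 797 characters left out ...]
p [ 0.728 -0.053  0.1  ] 0.62
wash_bottle top [0.55  0.255 0.014] 0.39
wash_bottle scene [ 0.749 -0.03   0.085] 0.91
beaker top [0.631 0.454 0.033] 0.79
beaker scene [0.621 0.444 0.034] 0.89
beaker scene [ 0.559 -0.232  0.12 ] 0.36
timer top [0.737 0.309 0.02 ] 0.81
timer top [0.553 0.255 0.014] 0.46
timer scene [0.751 0.315 0.015] 0.69
timer scene [ 0.557 -0.232  0.121] 0.45
marker_pen top [0.431 0.147 0.011] 0.59
marker_pen top [0.747 0.131 0.069] 0.37
marker_pen scene [0.439 0.158 0.013] 0.61
marker_pen scene [0.571 0.022 0.047] 0.39
sanitizer top [ 0.609 -0.497  0.11 ] 0.64
sanitizer scene [ 0.626 -0.493  0.083] 0.96
mouse top [0.466 0.45  0.027] 0.82
mouse scene [0.484 0.458 0.023] 0.58
```

View pics/top0.png

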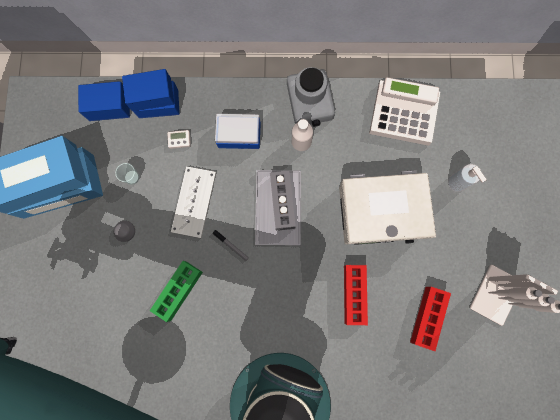

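View pics/scene0.png

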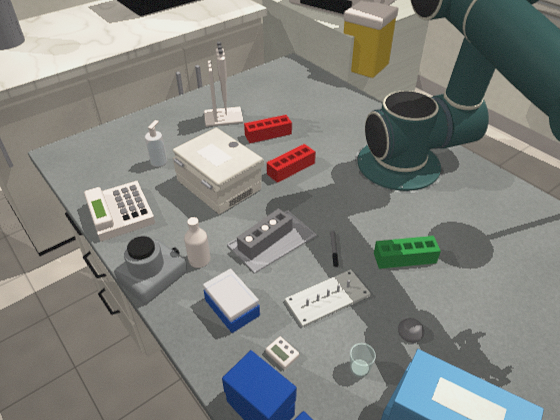

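```bash
cat >> h.py <<'E'
def rect(W,m):
    p=W[m][:,:2].astype(np.float32); (c,s,a)=cv2.minAreaRect(p*1000)
    return np.round(c,1),np.round(s,1),round(a,2),len(p),np.round(np.median(W[m][:,2])*1000,1)
def near(W,c,r,z0,z1):
    m=(np.hypot(W[...,0]-c[0],W[...,1]-c[1])<r)&(W[...,2]>z0)&(W[...,2]<z1)
    n,l,st,_=cv2.connectedComponentsWithStats(m.astype(np.uint8))
    return l==1+np.argmax(st[1:,4]) if n>1 else m
E
python3 - <<'E'
from h import *
a=env.camera("top");b=env.camera("scene")
for c in (a,b):
    W=pts(c)
    print("block",rect(W,near(W,(.549,.002),.13,.040,.062)))
    print("lifter",rect(W,near(W,(.552,.257),.14,.007,.020)))
    print("tray",rect(W,near(W,(.523,.031),.16,.0035,.012)))
    print("lid",rect(W,near(W,(.53,-.27),.19,.110,.16)))
    m=near(W,(.552,.257),.13,.028,.05)
    mm=(np.hypot(W[...,0]-.552,W[...,1]-.257)<.1)&(W[...,2]>.025)&(W[...,2]<.06)
    n,l,st,ce=cv2.connectedComponentsWithStats(mm.astype(np.uint8))
    print("pins",[np.round(np.median(W[l==i],0)*1000,1) for i in range(1,n)])
im=a["image"]
A=cv2.resize(im[150:260,160:320],None,fx=4,fy=4,interpolation=cv2.INTER_CUBIC)
cv2.imwrite("pics/c1.png",A[...,::-1])
E
```

```text
block (array([556.2,  -1. ]), array([161. ,  55.9]), 6.74, 984, np.float64(51.1))
lifter (array([553.7, 257.6]), array([ 91.3, 201.2]), 79.85, 1950, np.float64(11.3))
tray (array([411.9, 124. ]), array([66.9, 14.2]), 50.9, 59, np.float64(9.5))
lid (array([ 523.3, -282. ]), array([174.7, 231.7]), 4.9, 5699, np.float64(126.0))
pins [array([612.1, 246.8,  33.5]), array([582.6, 251.1,  36.5]), array([552.7, 256.8,  32.9]), array([523.9, 262.8,  34.6]), array([494.2, 266.4,  37. ])]
block (array([558.5,   0.7]), array([164.7,  60.7]), 6.83, 909, np.float64(48.1))
lifter (array([557.9, 260.6]), array([ 92.8, 200.9]), 79.56, 1944, np.float64(9.7))
tray (array([564.9,  26.6]), array([ 51. , 165.9]), 79.36, 115, np.float64(7.6))
lid (array([ 527.9, -278.6]), array([173.9, 234.7]), 4.92, 2825, np.float64(122.7))
pins [array([499.2, 271. ,  30.5]), array([528.1, 264.8,  29.3]), array([558.4, 260.3,  30.1]), array([587.3, 255.1,  33.3]), array([618.3, 249.8,  33.4])]
```

View pics/c1.png

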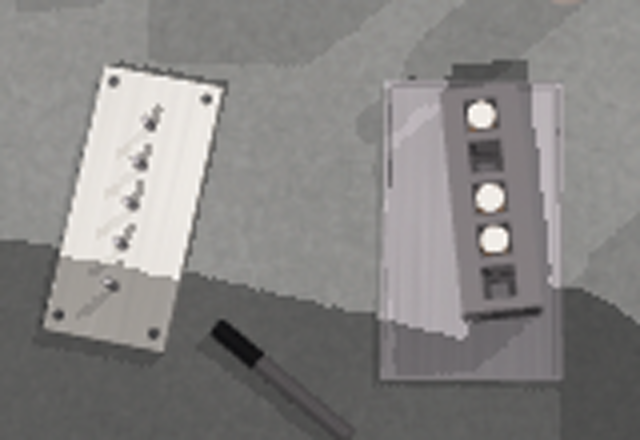

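Request:
step_arm(
  commands=[
    {"dp": [0, 0, 0], "twist": [0, 0, -0.99]},
    {"dp": [0, 0, 0], "twist": [0, 0, -0.99]},
    {"dp": [0, 0, 0], "twist": [0, 0, -0.99]},
    {"dp": [-0.39, -0.95, 0], "twist": [0, 0, 0]},
    {"dp": [-0.39, -0.95, 0], "twist": [0, 0, 0]},
    {"dp": [-0.39, -0.95, 0], "twist": [0, 0, 0]},
    {"dp": [-0.39, -0.95, 0], "twist": [0, 0, 0]},
    {"dp": [-0.39, -0.95, 0], "twist": [0, 0, 0]},
    {"dp": [-0.39, -0.95, 0], "twist": [0, 0, 0]},
    {"dp": [-0.39, -0.95, 0], "twist": [0, 0, 0]},
    {"dp": [-0.39, -0.95, 0], "twist": [0, 0, 0]},
    {"dp": [-0.39, -0.95, 0], "twist": [0, 0, 0]},
  ],
  fingers=-1,
  squeeze=60,
)

```text
t: 3.1
ee_pos: [0.3329, 0.4019, 0.2314]
tcp_rot: [0.0, -0.058, 0.998, 0.0]
contact_force: [1.2, -0.4, -0.5]
opening: 1.002
finger_force: 0.0
```

Request:
step_arm(
  commands=[
    {"dp": [-0.39, -0.95, 0], "twist": [0, 0, 0]},
    {"dp": [-0.39, -0.95, 0], "twist": [0, 0, 0]},
    {"dp": [-0.39, -0.95, 0], "twist": [0, 0, 0]},
    {"dp": [0, 0, 0], "twist": [0, 0, 0]},
    {"dp": [0, 0, 0], "twist": [0, 0, 0]},
    {"dp": [0, 0, 0], "twist": [0, 0, 0]},
  ],
)

```text
t: 3.85
ee_pos: [0.3771, 0.3225, 0.2313]
tcp_rot: [-0.0, -0.059, 0.998, 0.0]
contact_force: [0.3, 0.0, -0.8]
opening: 0.998
finger_force: 0.0
```

```bash
cat >> h.py <<'E'
def tool():
    o=env.observe(); q=o["tcp_rot"]
    from scipy.spatial.transform import Rotation as R
    M=R.from_quat([q[1],q[2],q[3],q[0]]).as_matrix()
    return np.array(o["ee_pos"]),M
def go(target,phi=None):
    "units to shift along tool axes after yawing so that tool y lies at phi deg"
    p,M=tool(); y=np.degrees(np.arctan2(M[1,1],M[0,1]))
    tw=0
    if phi is not None:
        tw=(phi-y+90)%180-90; y+=tw
    r=np.radians(y); X=np.array([-np.sin(r),np.cos(r),0]);Y=np.array([np.cos(r),np.sin(r),0])
    d=np.array(target)-p
    return "twist z %.3f"%(-tw/8),"dp",np.round([d@X/.03,d@Y/.03,-d[2]/.03],3), "tilt",np.round(M[:,2],4)
E
python3 - <<'E'
from h import *
a=env.camera("top"); W=pts(a); o=env.observe()
print(o["t"],o["ee_pos"])
print("block",rect(W,near(W,(.549,.002),.13,.040,.062)))
print("lid",rect(W,near(W,(.53,-.27),.19,.110,.16)))
print(go((.5562,-.001,.12),96.74))
save(a,"top1")
E
```

```text
3.9 [0.37707922 0.32255158 0.23127818]
block (array([555.4,  -1.1]), array([160.9,  55.9]), 6.67, 980, np.float64(51.3))
lid (array([ 522.9, -281.7]), array([174.1, 231.9]), 4.88, 5692, np.float64(126.1))
('twist z 0.001', 'dp', array([ -4.664, -11.411,   3.709]), 'tilt', array([-1.e-04,  0.e+00, -1.e+00]))
```

View pics/top1.png

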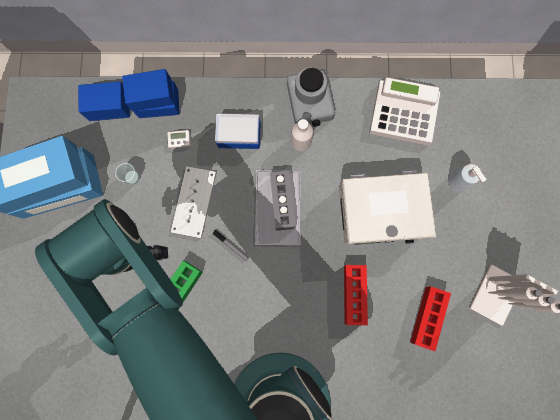

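Request:
step_arm(
  commands=[
    {"dp": [-0.39, -0.95, 0.3], "twist": [0, 0, 0]},
    {"dp": [-0.39, -0.95, 0.3], "twist": [0, 0, 0]},
    {"dp": [-0.39, -0.95, 0.3], "twist": [0, 0, 0]},
    {"dp": [-0.39, -0.95, 0.3], "twist": [0, 0, 0]},
    {"dp": [-0.39, -0.95, 0.3], "twist": [0, 0, 0]},
    {"dp": [-0.39, -0.95, 0.3], "twist": [0, 0, 0]},
    {"dp": [-0.39, -0.95, 0.3], "twist": [0, 0, 0]},
    {"dp": [-0.39, -0.95, 0.3], "twist": [0, 0, 0]},
    {"dp": [-0.39, -0.95, 0.3], "twist": [0, 0, 0]},
    {"dp": [-0.39, -0.95, 0.3], "twist": [0, 0, 0]},
    {"dp": [-0.39, -0.95, 0.3], "twist": [0, 0, 0]},
    {"dp": [-0.39, -0.95, 0.3], "twist": [0, 0, 0]},
  ],
)

```text
t: 5.4
ee_pos: [0.5572, -0.0016, 0.1229]
tcp_rot: [-0.0, -0.059, 0.998, 0.0]
contact_force: [0.1, 0.4, -0.7]
opening: 0.998
finger_force: 0.0
```

Request:
step_arm(
  commands=[
    {"dp": [0, 0, 0.5], "twist": [0, 0, 0]},
    {"dp": [0, 0, 0.5], "twist": [0, 0, 0]},
    {"dp": [0, 0, 0.5], "twist": [0, 0, 0]},
    {"dp": [0, 0, 0.5], "twist": [0, 0, 0]},
    {"dp": [0, 0, 0.5], "twist": [0, 0, 0]},
    {"dp": [0, 0, 0.5], "twist": [0, 0, 0]},
    {"dp": [0, 0, 0.4], "twist": [0, 0, 0]},
    {"dp": [0, 0, 0], "twist": [0, 0, 0]},
  ],
)

```text
t: 6.4
ee_pos: [0.5563, -0.0013, 0.0203]
tcp_rot: [-0.001, -0.058, 0.998, 0.0]
contact_force: [-0.6, 0.1, 0.3]
opening: 1.001
finger_force: 0.0
```

Request:
step_arm(
  commands=[
    {"dp": [0, 0, 0], "twist": [0, 0, 0]},
    {"dp": [0, 0, 0], "twist": [0, 0, 0]},
    {"dp": [0, 0, 0], "twist": [0, 0, 0]},
    {"dp": [0, 0, 0], "twist": [0, 0, 0]},
    {"dp": [0, 0, 0], "twist": [0, 0, 0]},
    {"dp": [0, 0, 0], "twist": [0, 0, 0]},
    {"dp": [0, 0, 0], "twist": [0, 0, 0]},
    {"dp": [0, 0, 0], "twist": [0, 0, 0]},
  ],
  fingers=1,
  squeeze=60,
)

```text
t: 7.4
ee_pos: [0.5572, -0.0013, 0.0223]
tcp_rot: [0.001, -0.058, 0.998, -0.0]
contact_force: [-1.5, -0.9, 6.2]
opening: 0.644
finger_force: 64.9
```

Request:
step_arm(
  commands=[
    {"dp": [0, 0, -0.3], "twist": [0, 0, 0]},
    {"dp": [0, 0, -0.6], "twist": [0, 0, 0]},
    {"dp": [0, 0, -0.7], "twist": [0, 0, 0]},
    {"dp": [0, 0, -0.7], "twist": [0, 0, 0]},
    {"dp": [0, 0, -0.7], "twist": [0, 0, 0]},
    {"dp": [0, 0, -0.3], "twist": [0, 0, 0.5]},
    {"dp": [0, 0, 0], "twist": [0, 0, 0.5]},
    {"dp": [0, 0, 0], "twist": [0, 0, 0.5]},
    {"dp": [0, 0, 0], "twist": [0, 0, 0.6]},
    {"dp": [0, 0, 0], "twist": [0, 0, 0]},
  ],
)

```text
t: 8.65
ee_pos: [0.5568, -0.0013, 0.1211]
tcp_rot: [0.0, 0.088, 0.996, 0.0]
contact_force: [0.5, -0.8, -3.7]
opening: 0.646
finger_force: 64.1
```

```bash
python3 - <<'E'
from h import *
a=env.camera("top"); b=env.camera("scene"); o=env.observe()
print(o["t"],o["ee_pos"],o["contact_force"],go((.5537,.2576,.1),79.9))
for c in (a,b):
    W=pts(c)
    for n in ("block_center","vial1_center"):
        for d in env.boxes_of(c,n)[:5]: print(n,np.round(d["centre"],3),round(d["conf"],2))
    print("lifter",rect(W,near(W,(.552,.257),.14,.007,.020)))
    m=(np.hypot(W[...,0]-.557,W[...,1])<.13)&(W[...,2]>.1)&(W[...,2]<.18)
    m2=m.copy(); print("z>.12",rect(W,m2))
save(b,"scene1")
E
```

```text
8.75 [ 0.5567835  -0.00129351  0.12082072] [ 0.58037152  0.81169697 -2.95773798] ('twist z 0.014', 'dp', array([1.615, 8.478, 0.694]), 'tilt', array([ 3.e-04, -0.e+00, -1.e+00]))
block_center [ 0.298 -0.202  0.052] 0.87
block_center [ 0.237 -0.4    0.052] 0.86
block_center [0.296 0.287 0.049] 0.73
block_center [ 0.52  -0.278  0.124] 0.23
block_center [0.756 0.137 0.068] 0.19
lifter (array([553.8, 257.2]), array([ 91.3, 200.1]), 79.6, 1938, np.float64(11.4))
z>.12 (array([526.2,   4. ]), array([107.9,  58.4]), 85.32, 431, np.float64(150.2))
block_center [0.578 0.021 0.138] 0.88
block_center [ 0.291 -0.18   0.041] 0.62
block_center [0.314 0.295 0.042] 0.56
lifter (array([558.4, 260.1]), array([ 93.4, 200.5]), 79.87, 1926, np.float64(9.7))
z>.12 (array([560.6,   3. ]), array([114.3, 169.4]), 58.9, 1543, np.float64(142.9))
```

View pics/scene1.png

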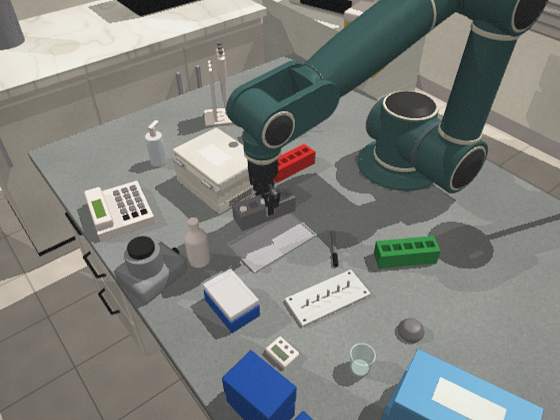

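Request:
step_arm(
  commands=[
    {"dp": [0.158, 0.848, 0], "twist": [0, 0, 0]},
    {"dp": [0.158, 0.848, 0], "twist": [0, 0, 0]},
    {"dp": [0.158, 0.848, 0], "twist": [0, 0, 0]},
    {"dp": [0.158, 0.848, 0], "twist": [0, 0, 0]},
    {"dp": [0.158, 0.848, 0], "twist": [0, 0, 0]},
    {"dp": [0.158, 0.848, 0], "twist": [0, 0, 0]},
    {"dp": [0.158, 0.848, 0], "twist": [0, 0, 0]},
    {"dp": [0.158, 0.848, 0], "twist": [0, 0, 0]},
    {"dp": [0.158, 0.848, 0], "twist": [0, 0, 0]},
    {"dp": [0.158, 0.848, 0], "twist": [0, 0, 0.015]},
  ],
)

```text
t: 10.2
ee_pos: [0.5546, 0.2583, 0.1203]
tcp_rot: [-0.0, 0.089, 0.996, -0.0]
contact_force: [-0.2, -0.8, -2.6]
opening: 0.644
finger_force: 64.3
```

Request:
step_arm(
  commands=[
    {"dp": [0, 0, 0.5], "twist": [0, 0, 0]},
    {"dp": [0, 0, 0.5], "twist": [0, 0, 0]},
    {"dp": [0, 0, 0.5], "twist": [0, 0, 0]},
    {"dp": [0, 0, 0.3], "twist": [0, 0, 0]},
    {"dp": [0, 0, 0], "twist": [0, 0, 0]},
    {"dp": [0, 0, 0], "twist": [0, 0, 0]},
  ],
)

```text
t: 10.95
ee_pos: [0.555, 0.2574, 0.0669]
tcp_rot: [0.0, 0.089, 0.996, 0.0]
contact_force: [-0.2, 0.3, -2.5]
opening: 0.646
finger_force: 64.3
```

```bash
python3 - <<'E'
from h import *
print(go((.5547,.2573,.0323),79.8))
b=env.camera("scene")
A=cv2.resize(b["image"][240:340,260:400],None,fx=5,fy=5,interpolation=cv2.INTER_CUBIC)
cv2.imwrite("pics/c2.png",A[...,::-1])
E
```

```text
('twist z -0.004', 'dp', array([ 0.008, -0.006,  1.152]), 'tilt', array([ 6.e-04,  2.e-04, -1.e+00]))
```

View pics/c2.png

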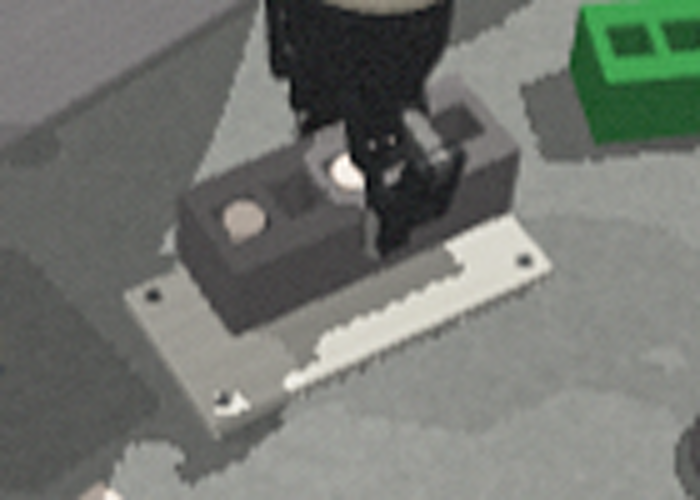

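Request:
step_arm(
  commands=[
    {"dp": [0, 0, 0.2], "twist": [0, 0, 0]},
    {"dp": [0, 0, 0.2], "twist": [0, 0, 0]},
    {"dp": [0, 0, 0.2], "twist": [0, 0, 0]},
    {"dp": [0, 0, 0.2], "twist": [0, 0, 0]},
    {"dp": [0, 0, 0.2], "twist": [0, 0, 0]},
    {"dp": [0, 0, 0], "twist": [0, 0, 0]},
  ],
)

```text
t: 11.75
ee_pos: [0.5544, 0.2574, 0.0357]
tcp_rot: [-0.0, 0.089, 0.996, -0.0]
contact_force: [-0.1, 0.4, -2.0]
opening: 0.645
finger_force: 64.4
```

Request:
step_arm(
  commands=[
    {"dp": [0, 0, 0.06], "twist": [0, 0, 0]},
    {"dp": [0, 0, 0.06], "twist": [0, 0, 0]},
    {"dp": [0, 0, 0.03], "twist": [0, 0, 0]},
    {"dp": [0, 0, 0], "twist": [0, 0, 0]},
  ],
)

```text
t: 12.25
ee_pos: [0.5547, 0.2575, 0.0323]
tcp_rot: [0.0, 0.089, 0.996, 0.0]
contact_force: [-3.9, -1.5, 4.7]
opening: 0.645
finger_force: 65.1
```

Request:
step_arm(
  commands=[
    {"dp": [0, 0, 0], "twist": [0, 0, 0]},
    {"dp": [0, 0, 0], "twist": [0, 0, 0]},
    {"dp": [0, 0, 0], "twist": [0, 0, 0]},
    {"dp": [0, 0, 0], "twist": [0, 0, 0]},
    {"dp": [0, 0, -0.3], "twist": [0, 0, 0]},
    {"dp": [0, 0, -0.7], "twist": [0, 0, 0]},
    {"dp": [0, 0, -1], "twist": [0, 0, 0]},
    {"dp": [0, 0, -1], "twist": [0, 0, 0]},
    {"dp": [0, 0, -1], "twist": [0, 0, 0]},
    {"dp": [0, 0, -1], "twist": [0, 0, 0]},
    {"dp": [0, 0, -1], "twist": [0, 0, 0]},
  ],
  fingers=-1,
)

```text
t: 13.62
ee_pos: [0.5546, 0.2575, 0.2148]
tcp_rot: [0.001, 0.089, 0.996, 0.0]
contact_force: [0.3, -0.4, 0.3]
opening: 1.0
finger_force: 0.0
```

Request:
step_arm(
  commands=[
    {"dp": [0, -1, 0], "twist": [0, 0, 0]},
    {"dp": [0, -1, 0], "twist": [0, 0, 0]},
    {"dp": [0, -1, 0], "twist": [0, 0, 0]},
    {"dp": [0, -1, 0], "twist": [0, 0, 0]},
    {"dp": [0, -1, 0], "twist": [0, 0, 0]},
    {"dp": [0, -1, 0], "twist": [0, 0, 0]},
    {"dp": [0, -1, 0], "twist": [0, 0, 0]},
    {"dp": [0, -1, 0], "twist": [0, 0, 0]},
    {"dp": [0, -1, 0], "twist": [0, 0, 0]},
    {"dp": [0, -1, 0], "twist": [0, 0, 0]},
  ],
)

```text
t: 14.88
ee_pos: [0.5011, -0.0387, 0.2137]
tcp_rot: [0.001, 0.089, 0.996, -0.0]
contact_force: [0.7, 0.6, 0.7]
opening: 1.0
finger_force: 0.0
```

```bash
python3 - <<'E'
from h import *
a=env.camera("top");o=env.observe();print(o["t"],o["ee_pos"],o["joint_pos"])
W=pts(a)
print("block",rect(W,near(W,(.554,.257),.12,.050,.070)))
mm=(np.hypot(W[...,0]-.554,W[...,1]-.257)<.1)&(W[...,2]>.072)&(W[...,2]<.11)
n,l,st,ce=cv2.connectedComponentsWithStats(mm.astype(np.uint8))
print("vials",[(np.round(np.mean(W[l==i],0)*1000,1),st[i,4]) for i in range(1,n)])
# pad: dark disc on lid top
L=near(W,(.53,-.27),.19,.110,.16); print("lid",rect(W,L))
g=a["image"].mean(-1); H=cv2.convexHull(np.argwhere(L)[:,::-1].astype(np.int32)); k=np.zeros(L.shape,np.uint8); cv2.fillConvexPoly(k,H,1); k=cv2.erode(k,np.ones((7,7)))
d=(k>0)&(g<150); n,l,st,ce=cv2.connectedComponentsWithStats(d.astype(np.uint8))
print("pad",[(np.round(np.nanmedian(W[l==i],0)*1000,1),st[i,4]) for i in range(1,n) if st[i,4]>20])
A=cv2.resize(a["image"][150:260,160:320],None,fx=4,fy=4,interpolation=cv2.INTER_CUBIC)
cv2.imwrite("pics/c3.png",A[...,::-1])
E
```

```text
14.925 [ 0.50071064 -0.04106456  0.21364677] [-1.31918189e-01 -2.62886979e-01  1.82846231e+00 -1.19550503e-03
  1.57426696e+00 -1.52340487e+00]
block (array([553. , 256.5]), array([ 58.2, 160.8]), 80.42, 938, np.float64(61.2))
vials [(array([608.9, 243.8,  81. ]), np.int32(42)), (array([550.6, 254. ,  80.4]), np.int32(44)), (array([521.3, 259.5,  79.7]), np.int32(46))]
lid (array([ 524.9, -281.7]), array([178.1, 231.7]), 4.97, 5669, np.float64(126.1))
pad [(array([ 459. , -286.5,  127.3]), np.int32(102))]
```

View pics/c3.png

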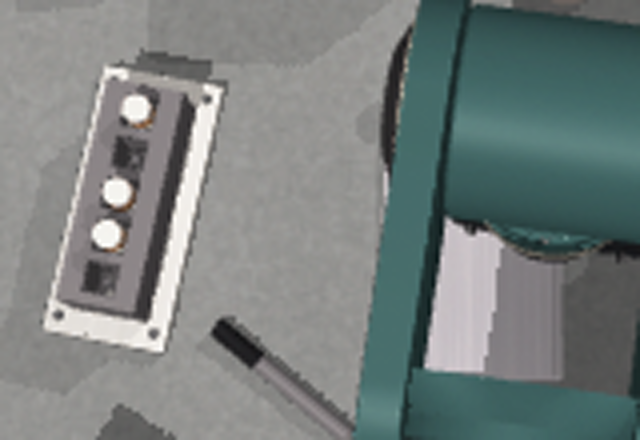

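```bash
python3 - <<'E'
from h import *
print(go((.459,-.287,.145),94.9))
E
```

```text
('twist z -1.897', 'dp', array([ 2.086, -8.049,  2.288]), 'tilt', array([ 0.0016, -0.0014, -1.    ]))
```

Request:
step_arm(
  commands=[
    {"dp": [0, 0, 0], "twist": [0, 0, -0.95]},
    {"dp": [0, 0, 0], "twist": [0, 0, -0.95]},
    {"dp": [0.232, -0.894, 0], "twist": [0, 0, 0]},
    {"dp": [0.232, -0.894, 0], "twist": [0, 0, 0]},
    {"dp": [0.232, -0.894, 0], "twist": [0, 0, 0]},
    {"dp": [0.232, -0.894, 0], "twist": [0, 0, 0]},
    {"dp": [0.232, -0.894, 0], "twist": [0, 0, 0]},
    {"dp": [0.232, -0.894, 0], "twist": [0, 0, 0]},
    {"dp": [0.232, -0.894, 0], "twist": [0, 0, 0]},
    {"dp": [0.232, -0.894, 0], "twist": [0, 0, 0]},
    {"dp": [0.232, -0.894, 0], "twist": [0, 0, 0]},
  ],
  fingers=1,
  squeeze=40,
)

```text
t: 16.3
ee_pos: [0.4598, -0.2845, 0.2136]
tcp_rot: [0.001, -0.043, 0.999, -0.001]
contact_force: [1.0, 0.3, 0.1]
opening: -0.003
finger_force: 0.0
```

Request:
step_arm(
  commands=[
    {"dp": [0, 0, 0.5], "twist": [0, 0, 0]},
    {"dp": [0, 0, 0.5], "twist": [0, 0, 0]},
    {"dp": [0, 0, 0.5], "twist": [0, 0, 0]},
    {"dp": [0, 0, 0.5], "twist": [0, 0, 0]},
    {"dp": [0, 0, 0.3], "twist": [0, 0, 0]},
    {"dp": [0, 0, 0], "twist": [0, 0, 0]},
    {"dp": [0, 0, 0], "twist": [0, 0, 0]},
  ],
)

```text
t: 17.18
ee_pos: [0.4602, -0.2838, 0.1433]
tcp_rot: [0.0, -0.043, 0.999, -0.0]
contact_force: [0.2, 1.1, -0.9]
opening: -0.001
finger_force: 0.0
```

Request:
step_arm(
  commands=[
    {"dp": [0, -0.08, 0.25], "twist": [0, 0, 0]},
    {"dp": [0, 0, 0.25], "twist": [0, 0, 0]},
    {"dp": [0, 0, 0.15], "twist": [0, 0, 0]},
    {"dp": [0, 0, 0.1], "twist": [0, 0, 0]},
    {"dp": [0, 0, 0], "twist": [0, 0, 0]},
  ],
)

```text
t: 17.8
ee_pos: [0.4601, -0.2861, 0.1202]
tcp_rot: [-0.0, -0.043, 0.999, 0.0]
contact_force: [-1.3, -0.3, 1.2]
opening: -0.001
finger_force: 0.9
```

Request:
step_arm(
  commands=[
    {"dp": [0, 0, 0.06], "twist": [0, 0, 0]},
    {"dp": [0, 0, 0], "twist": [0, 0, 0]},
  ],
)

```text
t: 18.05
ee_pos: [0.4602, -0.2861, 0.1185]
tcp_rot: [0.0, -0.043, 0.999, -0.0]
contact_force: [-1.1, -0.6, 2.7]
opening: 0.002
finger_force: 1.0
```

Request:
step_arm(
  commands=[
    {"dp": [0, 0, 0.04], "twist": [0, 0, 0]},
    {"dp": [0, 0, 0], "twist": [0, 0, 0]},
  ],
)

```text
t: 18.3
ee_pos: [0.4603, -0.2862, 0.1182]
tcp_rot: [0.0, -0.043, 0.999, -0.0]
contact_force: [-5.1, 1.8, 10.7]
opening: 0.0
finger_force: 5.2
```

Request:
step_arm(
  commands=[
    {"dp": [0, 0, 0.03], "twist": [0, 0, 0]},
    {"dp": [0, 0, 0], "twist": [0, 0, 0]},
  ],
)

```text
t: 18.55
ee_pos: [0.4603, -0.2862, 0.118]
tcp_rot: [0.0, -0.043, 0.999, -0.0]
contact_force: [-9.5, 3.6, 16.9]
opening: 0.0
finger_force: 9.0
```

Hard stop reached. Retreat up and toward the robot.

Request:
step_arm(
  commands=[
    {"dp": [0, 0, -0.5], "twist": [0, 0, 0]},
    {"dp": [0.3, 0, -1], "twist": [0, 0, 0]},
    {"dp": [0.6, 0, -1], "twist": [0, 0, 0]},
    {"dp": [0.7, 0, -1], "twist": [0, 0, 0]},
    {"dp": [0, 0, -1], "twist": [0, 0, 0]},
    {"dp": [0, 0, 0], "twist": [0, 0, 0]},
    {"dp": [0, 0, 0], "twist": [0, 0, 0]},
    {"dp": [0, 0, 0], "twist": [0, 0, 0]},
    {"dp": [0, 0, 0], "twist": [0, 0, 0]},
    {"dp": [0, 0, 0], "twist": [0, 0, 0]},
  ],
)

```text
t: 19.8
ee_pos: [0.4124, -0.2902, 0.2511]
tcp_rot: [-0.0, -0.043, 0.999, 0.0]
contact_force: [1.0, -0.2, -0.4]
opening: -0.004
finger_force: 0.0
```

```bash
python3 - <<'E'
from h import *
b=env.camera("scene");save(b,"scene2");o=env.observe();print(o["t"],o["ee_pos"],o["contact_force"])
print(go((.611,.246,.21),79.9))
E
```

```text
19.85 [ 0.41235749 -0.29017277  0.25116456] [ 0.491641   -0.44935216  1.0036651 ]
('twist z 1.885', 'dp', array([-3.385, 18.757,  1.372]), 'tilt', array([-3.e-04,  3.e-04, -1.e+00]))
```

View pics/scene2.png

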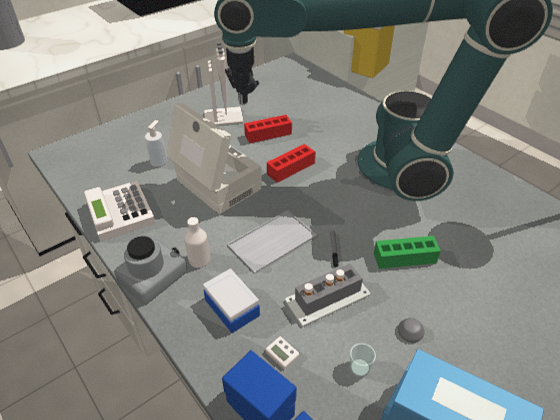

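Request:
step_arm(
  commands=[
    {"dp": [0, 0, 0], "twist": [0, 0, 0.94]},
    {"dp": [0, 0, 0], "twist": [0, 0, 0.94]},
    {"dp": [-0.178, 0.987, 0], "twist": [0, 0, 0]},
    {"dp": [-0.178, 0.987, 0], "twist": [0, 0, 0]},
    {"dp": [-0.178, 0.987, 0], "twist": [0, 0, 0]},
    {"dp": [-0.178, 0.987, 0], "twist": [0, 0, 0]},
    {"dp": [-0.178, 0.987, 0], "twist": [0, 0, 0]},
    {"dp": [-0.178, 0.987, 0.2], "twist": [0, 0, 0]},
    {"dp": [-0.178, 0.987, 0.2], "twist": [0, 0, 0]},
    {"dp": [-0.178, 0.987, 0.2], "twist": [0, 0, 0]},
    {"dp": [-0.178, 0.987, 0.2], "twist": [0, 0, 0]},
    {"dp": [-0.178, 0.987, 0.2], "twist": [0, 0, 0]},
  ],
  fingers=-0.1,
)

```text
t: 21.35
ee_pos: [0.5169, -0.007, 0.2212]
tcp_rot: [0.0, 0.088, 0.996, -0.0]
contact_force: [0.4, -0.9, -0.1]
opening: 0.556
finger_force: 0.0
```

Request:
step_arm(
  commands=[
    {"dp": [-0.178, 0.987, 0.2], "twist": [0, 0, 0]},
    {"dp": [-0.178, 0.987, 0.2], "twist": [0, 0, 0]},
    {"dp": [-0.178, 0.987, 0.2], "twist": [0, 0, 0]},
    {"dp": [-0.178, 0.987, 0.2], "twist": [0, 0, 0]},
    {"dp": [-0.178, 0.987, 0.2], "twist": [0, 0, 0]},
    {"dp": [-0.178, 0.987, 0.2], "twist": [0, 0, 0]},
    {"dp": [-0.178, 0.987, 0.2], "twist": [0, 0, 0]},
    {"dp": [-0.178, 0.987, 0.2], "twist": [0, 0, 0]},
    {"dp": [-0.178, 0.987, 0.2], "twist": [0, 0, 0]},
    {"dp": [0, 0, 0], "twist": [0, 0, 0]},
    {"dp": [0, 0, 0], "twist": [0, 0, 0]},
  ],
)

```text
t: 22.72
ee_pos: [0.6104, 0.2457, 0.1673]
tcp_rot: [-0.0, 0.088, 0.996, -0.0]
contact_force: [-0.8, -0.9, 0.0]
opening: 0.548
finger_force: 0.0
```

```bash
python3 - <<'E'
from h import *
b=env.camera("scene"); o=env.observe();print(o["t"],o["ee_pos"],o["contact_force"],o["opening"])
W=pts(b);print("block",rect(W,near(W,(.556,.259),.12,.045,.068)))
print(go((.611,.246,.065),79.9))
E
```

```text
22.775 [0.6105068  0.24547231 0.16755663] [-1.2638663  -0.31549745  0.79258814] 0.5509886346529894
block (array([557. , 258.6]), array([ 59.8, 162.5]), 80.24, 1179, np.float64(58.6))
('twist z 0.002', 'dp', array([-0.013,  0.02 ,  3.419]), 'tilt', array([ 1.e-04, -1.e-04, -1.e+00]))
```

Request:
step_arm(
  commands=[
    {"dp": [0, 0, 0.7], "twist": [0, 0, 0]},
    {"dp": [0, 0, 0.7], "twist": [0, 0, 0]},
    {"dp": [0, 0, 0.7], "twist": [0, 0, 0]},
    {"dp": [0, 0, 0.7], "twist": [0, 0, 0]},
    {"dp": [0, 0, 0.4], "twist": [0, 0, 0]},
    {"dp": [0, 0, 0.2], "twist": [0, 0, 0]},
    {"dp": [0, 0, 0], "twist": [0, 0, 0]},
  ],
)

```text
t: 23.65
ee_pos: [0.6106, 0.246, 0.0654]
tcp_rot: [0.0, 0.088, 0.996, 0.0]
contact_force: [-0.2, 1.0, 0.8]
opening: 0.55
finger_force: 0.0
```

Request:
step_arm(
  commands=[
    {"dp": [0, 0, 0], "twist": [0, 0, 0]},
    {"dp": [0, 0, 0], "twist": [0, 0, 0]},
    {"dp": [0, 0, 0], "twist": [0, 0, 0]},
    {"dp": [0, 0, 0], "twist": [0, 0, 0]},
    {"dp": [0, 0, 0], "twist": [0, 0, 0]},
  ],
  fingers=1,
  squeeze=25,
)

```text
t: 24.28
ee_pos: [0.6108, 0.246, 0.0659]
tcp_rot: [0.0, 0.088, 0.996, 0.0]
contact_force: [-0.3, 0.1, 5.1]
opening: 0.22
finger_force: 24.8
```

Request:
step_arm(
  commands=[
    {"dp": [0, 0, -0.3], "twist": [0, 0, 0]},
    {"dp": [0, 0, -0.6], "twist": [0, 0, 0]},
    {"dp": [0, 0, -0.8], "twist": [0, 0, 0]},
    {"dp": [0, 0, -0.8], "twist": [0, 0, 0]},
    {"dp": [0, 0, -0.8], "twist": [0, 0, 0]},
    {"dp": [0, 0, -0.7], "twist": [0, 0, 0]},
    {"dp": [0, 0, 0], "twist": [0, 0, 0]},
  ],
)

```text
t: 25.15
ee_pos: [0.6111, 0.2462, 0.1877]
tcp_rot: [0.001, 0.088, 0.996, 0.001]
contact_force: [0.1, -0.7, -0.8]
opening: 0.218
finger_force: 24.4
```

```bash
python3 - <<'E'
from h import *
b=env.camera("scene"); o=env.observe();print(o["t"],o["ee_pos"],o["opening"],o["finger_force"])
u=np.radians(4.92); X=np.array([np.cos(u),np.sin(u)]);Y=np.array([-np.sin(u),np.cos(u)]); O=np.array([.5293,-.2815])
for l in (-50,0,50): print(l, O-.022*X+Y*l/1000)
t=O-.022*X-.05*Y
print(go((t[0],t[1],.169),94.9))
cv2.imwrite("pics/c4.png",cv2.resize(b["image"][160:330,240:400],None,fx=3,fy=3)[...,::-1])
E
```

```text
25.2 [0.61069793 0.24604608 0.18597696] 0.21844143803095156 24.428153336048126
-50 [ 0.5116693  -0.33320259]
0 [ 0.50738106 -0.28338682]
50 [ 0.50309283 -0.23357105]
('twist z -1.870', 'dp', array([  4.938, -18.956,   0.566]), 'tilt', array([ 9.e-04,  3.e-04, -1.e+00]))
```

View pics/c4.png

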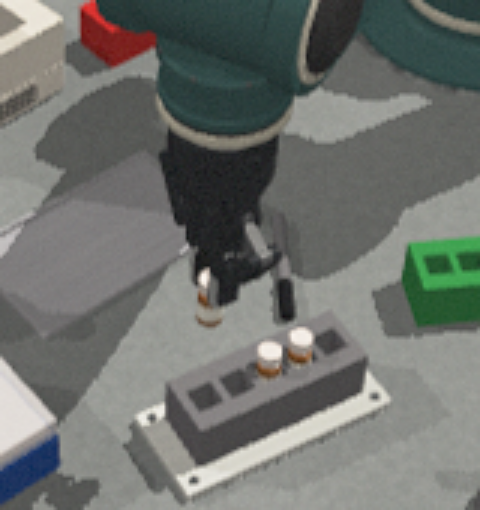

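Request:
step_arm(
  commands=[
    {"dp": [0, 0, 0], "twist": [0, 0, -0.935]},
    {"dp": [0.539, -0.945, 0], "twist": [0, 0, -0.935]},
    {"dp": [0.539, -0.945, 0], "twist": [0, 0, 0]},
    {"dp": [0.539, -0.945, 0], "twist": [0, 0, 0]},
    {"dp": [0.539, -0.945, 0], "twist": [0, 0, 0]},
    {"dp": [0.539, -0.945, 0], "twist": [0, 0, 0]},
    {"dp": [0.539, -0.945, 0], "twist": [0, 0, 0]},
    {"dp": [0.539, -0.945, 0], "twist": [0, 0, 0]},
    {"dp": [0.539, -0.945, 0], "twist": [0, 0, 0]},
    {"dp": [0.539, -0.945, 0], "twist": [0, 0, 0]},
    {"dp": [0.539, -0.945, 0], "twist": [0, 0, 0]},
    {"dp": [0.539, -0.945, 0], "twist": [0, 0, 0]},
  ],
)

```text
t: 26.7
ee_pos: [0.4553, -0.0787, 0.1842]
tcp_rot: [-0.001, -0.043, 0.999, 0.0]
contact_force: [1.3, -0.5, -1.0]
opening: 0.221
finger_force: 24.4
```

Request:
step_arm(
  commands=[
    {"dp": [-0.07, -0.951, 0], "twist": [0, 0, 0]},
    {"dp": [-0.07, -0.951, 0], "twist": [0, 0, 0]},
    {"dp": [-0.07, -0.951, 0], "twist": [0, 0, 0]},
    {"dp": [-0.07, -0.951, 0], "twist": [0, 0, 0]},
    {"dp": [-0.07, -0.951, 0], "twist": [0, 0, 0]},
    {"dp": [-0.07, -0.951, 0], "twist": [0, 0, 0]},
    {"dp": [-0.07, -0.951, 0], "twist": [0, 0, 0]},
    {"dp": [-0.07, -0.951, 0], "twist": [0, 0, 0]},
    {"dp": [-0.07, -0.951, 0], "twist": [0, 0, 0]},
    {"dp": [0, 0, 0], "twist": [0, 0, 0]},
  ],
)

```text
t: 27.95
ee_pos: [0.4966, -0.3331, 0.1837]
tcp_rot: [-0.001, -0.042, 0.999, 0.001]
contact_force: [0.1, -0.2, -0.3]
opening: 0.223
finger_force: 24.5
```

```bash
python3 - <<'E'
from h import *
b=env.camera("scene"); o=env.observe();print(o["t"],o["ee_pos"],o["opening"],o["finger_force"],o["contact_force"])
print(go((.5007,-.3341,.073),94.9))
a=env.camera("top")
A=np.hstack([cv2.resize(b["image"][60:220,140:280],(560,640))[:560],cv2.resize(a["image"][150:260,310:450],(560,440),)[:440]] ) if 0 else None
A=np.hstack([cv2.resize(b["image"][60:220,150:290],(399,456)),cv2.resize(a["image"][130:290,310:450],(399,456))])
cv2.imwrite("pics/c5.png",A[...,::-1])
E
```

```text
28.0 [ 0.4965578  -0.33223034  0.18390634] 0.22047953696778824 24.47365701198578 [-0.78329766 -0.11156799  0.47525548]
('twist z -0.008', 'dp', array([-0.132, -0.074,  3.697]), 'tilt', array([-0.0018,  0.0014, -1.    ]))
```

View pics/c5.png

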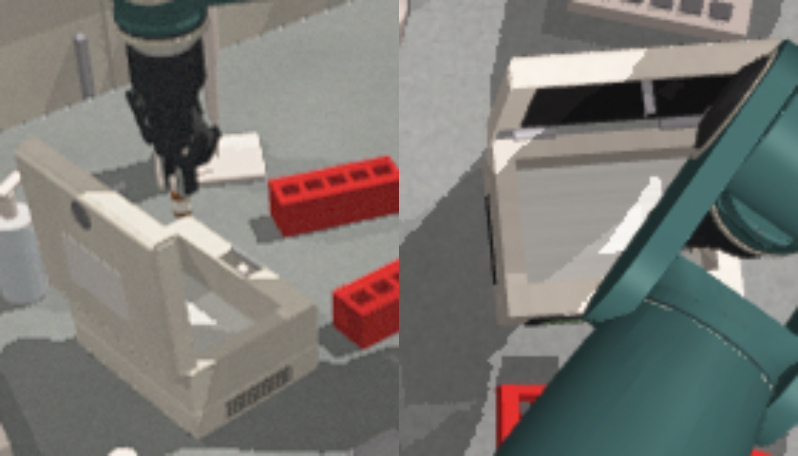

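Request:
step_arm(
  commands=[
    {"dp": [-0.13, -0.07, 0], "twist": [0, 0, 0]},
    {"dp": [0, 0, 0.6], "twist": [0, 0, 0]},
    {"dp": [0, 0, 0.6], "twist": [0, 0, 0]},
    {"dp": [0, 0, 0.6], "twist": [0, 0, 0]},
    {"dp": [0, 0, 0.6], "twist": [0, 0, 0]},
    {"dp": [0, 0, 0.6], "twist": [0, 0, 0]},
    {"dp": [0, 0, 0.4], "twist": [0, 0, 0]},
    {"dp": [0, 0, 0.2], "twist": [0, 0, 0]},
    {"dp": [0, 0, 0], "twist": [0, 0, 0]},
  ],
)

```text
t: 29.18
ee_pos: [0.5011, -0.3338, 0.0773]
tcp_rot: [-0.0, -0.043, 0.999, 0.0]
contact_force: [-0.6, 0.5, -0.3]
opening: 0.219
finger_force: 24.5
```

Request:
step_arm(
  commands=[
    {"dp": [0, 0, 0.08], "twist": [0, 0, 0]},
    {"dp": [0, 0, 0.04], "twist": [0, 0, 0]},
    {"dp": [0, 0, 0], "twist": [0, 0, 0]},
  ],
)

```text
t: 29.55
ee_pos: [0.5011, -0.3339, 0.074]
tcp_rot: [0.0, -0.043, 0.999, -0.0]
contact_force: [1.2, 0.3, -0.0]
opening: 0.216
finger_force: 24.5
```

Request:
step_arm(
  commands=[
    {"dp": [0, 0, 0.02], "twist": [0, 0, 0]},
    {"dp": [0, 0, 0], "twist": [0, 0, 0]},
  ],
)

```text
t: 29.8
ee_pos: [0.5013, -0.3339, 0.0737]
tcp_rot: [0.0, -0.043, 0.999, -0.0]
contact_force: [0.2, 0.9, 4.9]
opening: 0.225
finger_force: 24.9
```

Request:
step_arm(
  commands=[
    {"dp": [0, 0, 0], "twist": [0, 0, 0]},
    {"dp": [0, 0, 0], "twist": [0, 0, 0]},
    {"dp": [0, 0, 0], "twist": [0, 0, 0]},
    {"dp": [0, 0, -0.4], "twist": [0, 0, 0]},
    {"dp": [0, 0, -0.8], "twist": [0, 0, 0]},
    {"dp": [0, 0, -0.8], "twist": [0, 0, 0]},
    {"dp": [0, 0, -0.9], "twist": [0, 0, 0]},
    {"dp": [0, 0, -0.8], "twist": [0, 0, 0]},
    {"dp": [0, 0, 0], "twist": [0, 0, 0]},
  ],
  fingers=0.25,
)

```text
t: 30.92
ee_pos: [0.5016, -0.3343, 0.1869]
tcp_rot: [0.001, -0.043, 0.999, -0.001]
contact_force: [0.4, 0.7, -0.4]
opening: 0.372
finger_force: 0.0
```

Request:
step_arm(
  commands=[
    {"dp": [0.07, 0.951, 0], "twist": [0, 0, 0]},
    {"dp": [0.07, 0.951, 0], "twist": [0, 0, 0]},
    {"dp": [0.07, 0.951, 0], "twist": [0, 0, 0]},
    {"dp": [0.07, 0.951, 0], "twist": [0, 0, 0]},
    {"dp": [0.07, 0.951, 0], "twist": [0, 0, 0]},
    {"dp": [0.07, 0.951, 0], "twist": [0, 0, 0]},
    {"dp": [0.07, 0.951, 0], "twist": [0, 0, 0]},
    {"dp": [0.07, 0.951, 0], "twist": [0, 0, 0]},
    {"dp": [0.07, 0.951, 0], "twist": [0, 0, 0]},
    {"dp": [0, 0, 0], "twist": [0, 0, 0.94]},
    {"dp": [0, 0, 0], "twist": [0, 0, 0.94]},
  ],
  fingers=-0.1,
)

```text
t: 32.3
ee_pos: [0.46, -0.0792, 0.1836]
tcp_rot: [-0.0, 0.09, 0.996, 0.0]
contact_force: [0.1, 0.8, -0.8]
opening: 0.549
finger_force: 0.0
```

```bash
python3 - <<'E'
from h import *
a=env.camera("top");b=env.camera("scene"); o=env.observe();print(o["t"],o["ee_pos"],o["opening"])
for c in (a,b):
    W=pts(c);print("block",rect(W,near(W,(.556,.259),.12,.045,.068)))
W=pts(a);m=near(W,(.5007,-.3341),.05,.075,.094);print(rect(W,m))
print(go((.5523,.2563,.185),79.9))
cv2.imwrite("pics/c6.png",np.hstack([cv2.resize(b["image"][90:230,150:290],(399,399)),cv2.resize(a["image"][130:270,310:450],(399,399))])[...,::-1])
E
```

```text
32.4 [ 0.46004639 -0.07947703  0.18359251] 0.5524849668661278
block (array([552.7, 256.8]), array([ 58.2, 160.8]), 79.82, 980, np.float64(60.8))
block (array([554.9, 258.1]), array([ 60.7, 163.9]), 79.21, 1210, np.float64(58.1))
(array([ 502.7, -332.2]), array([18.2, 17.6]), 59.24, 50, np.float64(87.9))
('twist z -0.017', 'dp', array([-1.065, 11.558, -0.047]), 'tilt', array([-7.e-04,  2.e-04, -1.e+00]))
```

View pics/c6.png

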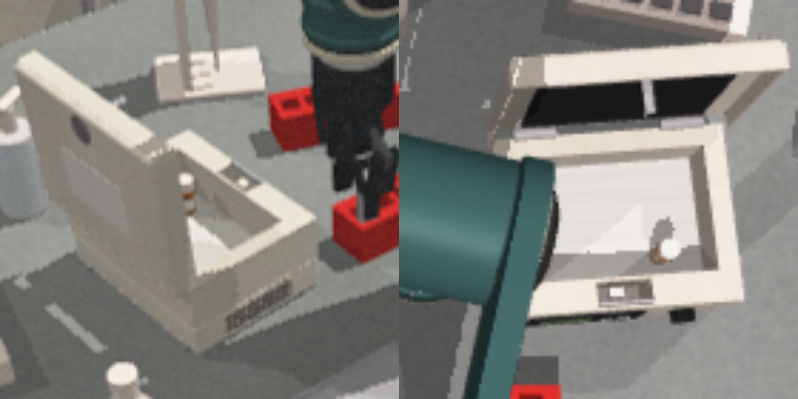

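Request:
step_arm(
  commands=[
    {"dp": [-0.089, 0.963, 0], "twist": [0, 0, 0]},
    {"dp": [-0.089, 0.963, 0], "twist": [0, 0, 0]},
    {"dp": [-0.089, 0.963, 0], "twist": [0, 0, 0]},
    {"dp": [-0.089, 0.963, 0], "twist": [0, 0, 0]},
    {"dp": [-0.089, 0.963, 0], "twist": [0, 0, 0]},
    {"dp": [-0.089, 0.963, 0], "twist": [0, 0, 0]},
    {"dp": [-0.089, 0.963, 0], "twist": [0, 0, 0]},
    {"dp": [-0.089, 0.963, 0], "twist": [0, 0, 0]},
    {"dp": [-0.089, 0.963, 0], "twist": [0, 0, 0]},
    {"dp": [-0.089, 0.963, 0], "twist": [0, 0, 0]},
    {"dp": [-0.089, 0.963, 0], "twist": [0, 0, 0]},
    {"dp": [-0.089, 0.963, 0], "twist": [0, 0, 0]},
  ],
)

```text
t: 33.9
ee_pos: [0.553, 0.2568, 0.1836]
tcp_rot: [-0.0, 0.087, 0.996, -0.0]
contact_force: [-0.2, 0.6, 0.3]
opening: 0.553
finger_force: 0.0
```

Request:
step_arm(
  commands=[
    {"dp": [0, 0, 0.3], "twist": [0, 0, 0]},
    {"dp": [0, 0, 0.7], "twist": [0, 0, 0]},
    {"dp": [0, 0, 0.5], "twist": [0, 0, 0]},
    {"dp": [0, 0, 0], "twist": [0, 0, 0]},
  ],
)

```text
t: 34.4
ee_pos: [0.5522, 0.2551, 0.1373]
tcp_rot: [-0.001, 0.089, 0.996, -0.001]
contact_force: [-0.0, -1.1, 0.7]
opening: 0.548
finger_force: 0.0
```

Request:
step_arm(
  commands=[
    {"dp": [0, 0.03, 0.6], "twist": [0, 0, 0]},
    {"dp": [0, 0, 0.7], "twist": [0, 0, 0]},
    {"dp": [0, 0, 0.6], "twist": [0, 0, 0]},
    {"dp": [0, 0, 0.3], "twist": [0, 0, 0]},
    {"dp": [0, 0, 0.2], "twist": [0, 0, 0]},
    {"dp": [0, 0, 0], "twist": [0, 0, 0]},
  ],
)

```text
t: 35.15
ee_pos: [0.5531, 0.2569, 0.0671]
tcp_rot: [-0.0, 0.088, 0.996, -0.0]
contact_force: [-0.8, -0.3, -0.4]
opening: 0.551
finger_force: 0.0
```

Request:
step_arm(
  commands=[
    {"dp": [0, 0, 0], "twist": [0, 0, 0]},
    {"dp": [0, 0, 0], "twist": [0, 0, 0]},
    {"dp": [0, 0, 0], "twist": [0, 0, 0]},
    {"dp": [0, 0, 0], "twist": [0, 0, 0]},
    {"dp": [0, 0, 0], "twist": [0, 0, 0]},
  ],
  fingers=1,
  squeeze=25,
)

```text
t: 35.78
ee_pos: [0.5532, 0.2569, 0.0675]
tcp_rot: [0.0, 0.088, 0.996, 0.0]
contact_force: [-0.5, 0.2, 3.8]
opening: 0.219
finger_force: 24.6
```

Request:
step_arm(
  commands=[
    {"dp": [0, 0, -0.3], "twist": [0, 0, 0]},
    {"dp": [0, 0, -0.6], "twist": [0, 0, 0]},
    {"dp": [0, 0, -0.8], "twist": [0, 0, 0]},
    {"dp": [0, 0, -0.8], "twist": [0, 0, 0]},
    {"dp": [0, 0, -0.8], "twist": [0, 0, 0]},
    {"dp": [0, 0, -0.7], "twist": [0, 0, -0.935]},
    {"dp": [0, 0, 0], "twist": [0, 0, -0.935]},
    {"dp": [0, 0, 0], "twist": [0, 0, 0]},
  ],
)

```text
t: 36.78
ee_pos: [0.5531, 0.2569, 0.1884]
tcp_rot: [0.0, -0.042, 0.999, 0.0]
contact_force: [-0.2, -0.5, -0.7]
opening: 0.22
finger_force: 24.5
```

```bash
python3 - <<'E'
from h import *
print(go((.46,-.08,.185),94.9),go((.4964,-.2843,.185),94.9))
E
```

```text
('twist z -0.015', 'dp', array([  4.051, -10.924,   0.114]), 'tilt', array([ 1.e-03,  5.e-04, -1.e+00])) ('twist z -0.015', 'dp', array([  3.423, -17.813,   0.114]), 'tilt', array([ 1.e-03,  5.e-04, -1.e+00]))
```

Request:
step_arm(
  commands=[
    {"dp": [0.368, -0.993, 0], "twist": [0, 0, 0]},
    {"dp": [0.368, -0.993, 0], "twist": [0, 0, 0]},
    {"dp": [0.368, -0.993, 0], "twist": [0, 0, 0]},
    {"dp": [0.368, -0.993, 0], "twist": [0, 0, 0]},
    {"dp": [0.368, -0.993, 0], "twist": [0, 0, 0]},
    {"dp": [0.368, -0.993, 0], "twist": [0, 0, 0]},
    {"dp": [0.368, -0.993, 0], "twist": [0, 0, 0]},
    {"dp": [0.368, -0.993, 0], "twist": [0, 0, 0]},
    {"dp": [0.368, -0.993, 0], "twist": [0, 0, 0]},
    {"dp": [0.368, -0.993, 0], "twist": [0, 0, 0]},
    {"dp": [0.368, -0.993, 0], "twist": [0, 0, 0]},
  ],
)

```text
t: 38.15
ee_pos: [0.459, -0.0808, 0.1876]
tcp_rot: [0.0, -0.04, 0.999, -0.0]
contact_force: [-1.0, 0.1, -0.4]
opening: 0.219
finger_force: 24.5
```

Request:
step_arm(
  commands=[
    {"dp": [-0.09, -0.984, 0], "twist": [0, 0, 0]},
    {"dp": [-0.09, -0.984, 0], "twist": [0, 0, 0]},
    {"dp": [-0.09, -0.984, 0], "twist": [0, 0, 0]},
    {"dp": [-0.09, -0.984, 0], "twist": [0, 0, 0]},
    {"dp": [-0.09, -0.984, 0], "twist": [0, 0, 0]},
    {"dp": [-0.09, -0.984, 0], "twist": [0, 0, 0]},
    {"dp": [-0.09, -0.984, 0], "twist": [0, 0, 0]},
    {"dp": [0, 0, 0], "twist": [0, 0, 0]},
    {"dp": [0, 0, 0.5], "twist": [0, 0, 0]},
    {"dp": [0, 0, 0], "twist": [0, 0, 0]},
  ],
)

```text
t: 39.4
ee_pos: [0.4952, -0.2832, 0.1705]
tcp_rot: [-0.001, -0.042, 0.999, 0.001]
contact_force: [0.4, 0.7, -0.9]
opening: 0.219
finger_force: 24.5
```

```bash
python3 - <<'E'
from h import *
print(go((.4964,-.2843,.0753),94.9), env.observe()["opening"])
E
```

```text
('twist z -0.013', 'dp', array([-0.038, -0.04 ,  3.174]), 'tilt', array([-0.0019,  0.0013, -1.    ])) 0.2192714742823216
```

Request:
step_arm(
  commands=[
    {"dp": [-0.04, -0.04, 0.6], "twist": [0, 0, 0]},
    {"dp": [0, 0, 0.6], "twist": [0, 0, 0]},
    {"dp": [0, 0, 0.6], "twist": [0, 0, 0]},
    {"dp": [0, 0, 0.6], "twist": [0, 0, 0]},
    {"dp": [0, 0, 0.4], "twist": [0, 0, 0]},
    {"dp": [0, 0, 0.2], "twist": [0, 0, 0]},
    {"dp": [0, 0, 0.09], "twist": [0, 0, 0]},
    {"dp": [0, 0, 0], "twist": [0, 0, 0]},
    {"dp": [0, 0, 0], "twist": [0, 0, 0]},
  ],
)

```text
t: 40.52
ee_pos: [0.4972, -0.2854, 0.08]
tcp_rot: [0.0, -0.042, 0.999, -0.0]
contact_force: [0.4, -0.9, -0.0]
opening: 0.222
finger_force: 24.5
```

Request:
step_arm(
  commands=[
    {"dp": [0, 0, 0.03], "twist": [0, 0, 0]},
    {"dp": [0, 0, 0], "twist": [0, 0, 0]},
  ],
)

```text
t: 40.78
ee_pos: [0.4971, -0.2853, 0.0787]
tcp_rot: [0.0, -0.042, 0.999, -0.0]
contact_force: [0.7, 0.2, -0.5]
opening: 0.219
finger_force: 24.5
```

Request:
step_arm(
  commands=[
    {"dp": [0, 0, 0.02], "twist": [0, 0, 0]},
    {"dp": [0, 0, 0], "twist": [0, 0, 0]},
  ],
)

```text
t: 41.02
ee_pos: [0.497, -0.2853, 0.078]
tcp_rot: [-0.0, -0.042, 0.999, 0.0]
contact_force: [-0.1, -0.1, 0.2]
opening: 0.22
finger_force: 24.5
```

Request:
step_arm(
  commands=[
    {"dp": [0, 0, 0.05], "twist": [0, 0, 0]},
    {"dp": [0, 0, 0], "twist": [0, 0, 0]},
  ],
)

```text
t: 41.28
ee_pos: [0.497, -0.2852, 0.0763]
tcp_rot: [-0.0, -0.042, 0.999, 0.0]
contact_force: [0.5, 1.2, 0.3]
opening: 0.219
finger_force: 24.5
```

Request:
step_arm(
  commands=[
    {"dp": [0, 0, 0.03], "twist": [0, 0, 0]},
    {"dp": [0, 0, 0], "twist": [0, 0, 0]},
  ],
)

```text
t: 41.52
ee_pos: [0.497, -0.2853, 0.0756]
tcp_rot: [0.0, -0.042, 0.999, 0.0]
contact_force: [0.0, 0.0, -0.2]
opening: 0.22
finger_force: 24.6
```

Request:
step_arm(
  commands=[
    {"dp": [0, 0, 0.02], "twist": [0, 0, 0]},
    {"dp": [0, 0, 0], "twist": [0, 0, 0]},
  ],
)

```text
t: 41.78
ee_pos: [0.4973, -0.2853, 0.0754]
tcp_rot: [0.0, -0.042, 0.999, -0.0]
contact_force: [1.1, 0.7, 4.7]
opening: 0.219
finger_force: 24.9
```

Request:
step_arm(
  commands=[
    {"dp": [0, 0, 0], "twist": [0, 0, 0]},
    {"dp": [0, 0, 0], "twist": [0, 0, 0]},
    {"dp": [0, 0, 0], "twist": [0, 0, 0]},
    {"dp": [0, 0, -0.4], "twist": [0, 0, 0]},
    {"dp": [0, 0, -0.8], "twist": [0, 0, 0]},
    {"dp": [0, 0, -0.8], "twist": [0, 0, 0]},
    {"dp": [0, 0, -0.9], "twist": [0, 0, 0]},
    {"dp": [0, 0, -0.8], "twist": [0, 0, 0]},
    {"dp": [0, 0, 0], "twist": [0, 0, 0]},
  ],
  fingers=0.25,
)

```text
t: 42.9
ee_pos: [0.4977, -0.2857, 0.1886]
tcp_rot: [0.001, -0.042, 0.999, -0.001]
contact_force: [-0.5, -0.1, -0.7]
opening: 0.373
finger_force: 0.0
```

Request:
step_arm(
  commands=[
    {"dp": [0.09, 0.984, 0], "twist": [0, 0, 0]},
    {"dp": [0.09, 0.984, 0], "twist": [0, 0, 0]},
    {"dp": [0.09, 0.984, 0], "twist": [0, 0, 0]},
    {"dp": [0.09, 0.984, 0], "twist": [0, 0, 0]},
    {"dp": [0.09, 0.984, 0], "twist": [0, 0, 0]},
    {"dp": [0.09, 0.984, 0], "twist": [0, 0, 0]},
    {"dp": [0.09, 0.984, 0], "twist": [0, 0, 0]},
    {"dp": [0, 0, 0], "twist": [0, 0, 0.93]},
    {"dp": [0, 0, 0], "twist": [0, 0, 0.93]},
    {"dp": [0, 0, 0], "twist": [0, 0, 0]},
  ],
  fingers=-0.1,
)

```text
t: 44.15
ee_pos: [0.4606, -0.0808, 0.1854]
tcp_rot: [-0.0, 0.087, 0.996, 0.0]
contact_force: [0.4, -0.7, -0.2]
opening: 0.555
finger_force: 0.0
```

```bash
python3 - <<'E'
from h import *
a=env.camera("top");b=env.camera("scene"); o=env.observe();print(o["t"],o["ee_pos"],o["opening"])
for c in (a,b):
    W=pts(c);print("block",rect(W,near(W,(.556,.259),.12,.045,.068)))
W=pts(a)
mm=(np.abs(W[...,0]-.53)<.05)&(np.abs(W[...,1]+.28)<.085)&(W[...,2]>.055)&(W[...,2]<.094)
n,l,st,ce=cv2.connectedComponentsWithStats(mm.astype(np.uint8))
for i in range(1,n):
    if st[i,4]>15: print("in",np.round(np.median(W[l==i],0)*1000,1),np.round(np.nanmax(W[l==i][:,2]),3),st[i,4])
print(go((.5227,.2617,.0665),79.9))
E
```

```text
44.25 [ 0.46069337 -0.08098035  0.18559957] 0.5527390495965051
block (array([553. , 256.6]), array([ 58.3, 161.6]), 79.96, 981, np.float64(60.7))
block (array([555.5, 258.5]), array([ 59.4, 163.9]), 79.71, 1250, np.float64(58.3))
in [ 496.  -281.6   87.3] 0.094 67
in [ 500.8 -329.8   86.1] 0.093 68
('twist z 0.026', 'dp', array([-0.032, 11.608,  3.97 ]), 'tilt', array([-5.e-04,  1.e-04, -1.e+00]))
```

Two vials standing; fetch the third.

Request:
step_arm(
  commands=[
    {"dp": [0, 0.967, 0], "twist": [0, 0, 0.026]},
    {"dp": [0, 0.967, 0], "twist": [0, 0, 0]},
    {"dp": [0, 0.967, 0], "twist": [0, 0, 0]},
    {"dp": [0, 0.967, 0], "twist": [0, 0, 0]},
    {"dp": [0, 0.967, 0], "twist": [0, 0, 0]},
    {"dp": [0, 0.967, 0], "twist": [0, 0, 0]},
    {"dp": [0, 0.967, 0], "twist": [0, 0, 0]},
    {"dp": [0, 0.967, 0], "twist": [0, 0, 0]},
    {"dp": [0, 0.967, 0], "twist": [0, 0, 0]},
    {"dp": [0, 0.967, 0], "twist": [0, 0, 0]},
    {"dp": [0, 0.967, 0], "twist": [0, 0, 0]},
    {"dp": [0, 0.967, 0], "twist": [0, 0, 0]},
  ],
)

```text
t: 45.75
ee_pos: [0.5229, 0.2625, 0.1857]
tcp_rot: [-0.0, 0.088, 0.996, -0.0]
contact_force: [-0.0, 0.3, 0.5]
opening: 0.551
finger_force: 0.0
```

Request:
step_arm(
  commands=[
    {"dp": [0, 0, 0.3], "twist": [0, 0, 0]},
    {"dp": [0, 0, 0.7], "twist": [0, 0, 0]},
    {"dp": [0, 0, 0.5], "twist": [0, 0, 0]},
    {"dp": [0, 0, 0], "twist": [0, 0, 0]},
    {"dp": [0, 0, 0], "twist": [0, 0, 0]},
  ],
)

```text
t: 46.38
ee_pos: [0.523, 0.2614, 0.1414]
tcp_rot: [0.0, 0.09, 0.996, 0.0]
contact_force: [0.2, 0.0, 0.0]
opening: 0.551
finger_force: 0.0
```

```bash
python3 - <<'E'
from h import *
print(go((.5227,.2617,.0665),79.9))
E
```

```text
('twist z -0.023', 'dp', array([0.011, 0.01 , 2.497]), 'tilt', array([ 4.e-04,  2.e-04, -1.e+00]))
```

Request:
step_arm(
  commands=[
    {"dp": [0, 0, 0.6], "twist": [0, 0, 0]},
    {"dp": [0, 0, 0.7], "twist": [0, 0, 0]},
    {"dp": [0, 0, 0.6], "twist": [0, 0, 0]},
    {"dp": [0, 0, 0.4], "twist": [0, 0, 0]},
    {"dp": [0, 0, 0.2], "twist": [0, 0, 0]},
    {"dp": [0, 0, 0], "twist": [0, 0, 0]},
  ],
)

```text
t: 47.12
ee_pos: [0.5228, 0.2616, 0.0658]
tcp_rot: [-0.0, 0.089, 0.996, -0.0]
contact_force: [0.4, 0.7, -0.4]
opening: 0.552
finger_force: 0.0
```

Request:
step_arm(
  commands=[
    {"dp": [0, 0, 0], "twist": [0, 0, 0]},
    {"dp": [0, 0, 0], "twist": [0, 0, 0]},
    {"dp": [0, 0, 0], "twist": [0, 0, 0]},
    {"dp": [0, 0, 0], "twist": [0, 0, 0]},
    {"dp": [0, 0, 0], "twist": [0, 0, 0]},
  ],
  fingers=1,
  squeeze=25,
)

```text
t: 47.75
ee_pos: [0.523, 0.2617, 0.0664]
tcp_rot: [0.0, 0.09, 0.996, 0.0]
contact_force: [-0.2, -0.3, 6.3]
opening: 0.218
finger_force: 24.6
```

Request:
step_arm(
  commands=[
    {"dp": [0, 0, -0.3], "twist": [0, 0, 0]},
    {"dp": [0, 0, -0.6], "twist": [0, 0, 0]},
    {"dp": [0, 0, -0.8], "twist": [0, 0, 0]},
    {"dp": [0, 0, -0.8], "twist": [0, 0, 0]},
    {"dp": [0, 0, -0.8], "twist": [0, 0, 0]},
    {"dp": [0, 0, -0.7], "twist": [0, 0, -0.935]},
    {"dp": [0, 0, 0], "twist": [0, 0, -0.935]},
    {"dp": [0, 0, 0], "twist": [0, 0, 0]},
  ],
)

```text
t: 48.75
ee_pos: [0.5229, 0.2617, 0.1872]
tcp_rot: [0.0, -0.041, 0.999, 0.0]
contact_force: [0.2, 0.0, -0.3]
opening: 0.221
finger_force: 24.5
```

```bash
python3 - <<'E'
from h import *
print(go((.46,-.08,.185),94.9),go((.4921,-.2345,.185),94.9))
E
```

```text
('twist z -0.031', 'dp', array([  3.06 , -11.168,   0.073]), 'tilt', array([ 9.e-04,  5.e-04, -1.e+00])) ('twist z -0.031', 'dp', array([  2.434, -16.391,   0.073]), 'tilt', array([ 9.e-04,  5.e-04, -1.e+00]))
```

Request:
step_arm(
  commands=[
    {"dp": [0.255, -0.931, 0], "twist": [0, 0, -0.03]},
    {"dp": [0.255, -0.931, 0], "twist": [0, 0, 0]},
    {"dp": [0.255, -0.931, 0], "twist": [0, 0, 0]},
    {"dp": [0.255, -0.931, 0], "twist": [0, 0, 0]},
    {"dp": [0.255, -0.931, 0], "twist": [0, 0, 0]},
    {"dp": [0.255, -0.931, 0], "twist": [0, 0, 0]},
    {"dp": [0.255, -0.931, 0], "twist": [0, 0, 0]},
    {"dp": [0.255, -0.931, 0], "twist": [0, 0, 0]},
    {"dp": [0.255, -0.931, 0], "twist": [0, 0, 0]},
    {"dp": [0.255, -0.931, 0], "twist": [0, 0, 0]},
    {"dp": [0.255, -0.931, 0], "twist": [0, 0, 0]},
    {"dp": [0.255, -0.931, 0], "twist": [0, 0, 0]},
  ],
)

```text
t: 50.25
ee_pos: [0.4596, -0.081, 0.1863]
tcp_rot: [0.0, -0.041, 0.999, 0.0]
contact_force: [0.5, 0.4, -0.3]
opening: 0.217
finger_force: 24.5
```

Request:
step_arm(
  commands=[
    {"dp": [-0.104, -0.871, 0], "twist": [0, 0, 0]},
    {"dp": [-0.104, -0.871, 0], "twist": [0, 0, 0]},
    {"dp": [-0.104, -0.871, 0], "twist": [0, 0, 0]},
    {"dp": [-0.104, -0.871, 0], "twist": [0, 0, 0]},
    {"dp": [-0.104, -0.871, 0], "twist": [0, 0, 0]},
    {"dp": [-0.104, -0.871, 0], "twist": [0, 0, 0]},
    {"dp": [0, 0, 0], "twist": [0, 0, 0]},
    {"dp": [0, 0, 0.5], "twist": [0, 0, 0]},
    {"dp": [0, 0, 0], "twist": [0, 0, 0]},
    {"dp": [0, 0, 0], "twist": [0, 0, 0]},
  ],
)

```text
t: 51.5
ee_pos: [0.4921, -0.2342, 0.1709]
tcp_rot: [-0.0, -0.043, 0.999, 0.0]
contact_force: [0.3, -0.9, 0.5]
opening: 0.219
finger_force: 24.5
```

```bash
python3 - <<'E'
from h import *
print(go((.4921,-.2345,.0745),94.9), env.observe()["opening"])
E
```

```text
('twist z 0.005', 'dp', array([ 0.   , -0.01 ,  3.215]), 'tilt', array([-2.e-04,  1.e-04, -1.e+00])) 0.21929680166970245
```

Request:
step_arm(
  commands=[
    {"dp": [0, 0, 0.6], "twist": [0, 0, 0]},
    {"dp": [0, 0, 0.6], "twist": [0, 0, 0]},
    {"dp": [0, 0, 0.6], "twist": [0, 0, 0]},
    {"dp": [0, 0, 0.6], "twist": [0, 0, 0]},
    {"dp": [0, 0, 0.4], "twist": [0, 0, 0]},
    {"dp": [0, 0, 0.2], "twist": [0, 0, 0]},
    {"dp": [0, 0, 0.15], "twist": [0, 0, 0]},
    {"dp": [0, 0, 0], "twist": [0, 0, 0]},
    {"dp": [0, 0, 0], "twist": [0, 0, 0]},
  ],
)

```text
t: 52.62
ee_pos: [0.4923, -0.2349, 0.077]
tcp_rot: [0.0, -0.043, 0.999, -0.0]
contact_force: [-0.1, -0.1, -0.8]
opening: 0.224
finger_force: 24.5
```

Request:
step_arm(
  commands=[
    {"dp": [0, 0, 0.04], "twist": [0, 0, 0]},
    {"dp": [0, 0, 0], "twist": [0, 0, 0]},
  ],
)

```text
t: 52.88
ee_pos: [0.4922, -0.2348, 0.0754]
tcp_rot: [0.0, -0.043, 0.999, -0.0]
contact_force: [-1.0, -0.1, 0.2]
opening: 0.22
finger_force: 24.5
```

Request:
step_arm(
  commands=[
    {"dp": [0, 0, 0.02], "twist": [0, 0, 0]},
    {"dp": [0, 0, 0], "twist": [0, 0, 0]},
  ],
)

```text
t: 53.12
ee_pos: [0.4922, -0.2348, 0.0747]
tcp_rot: [0.0, -0.043, 0.999, 0.0]
contact_force: [1.1, -0.7, 0.4]
opening: 0.218
finger_force: 24.5
```

Request:
step_arm(
  commands=[
    {"dp": [0, 0, 0.02], "twist": [0, 0, 0]},
    {"dp": [0, 0, 0], "twist": [0, 0, 0]},
  ],
)

```text
t: 53.38
ee_pos: [0.4923, -0.2348, 0.0744]
tcp_rot: [0.0, -0.043, 0.999, -0.0]
contact_force: [0.0, 1.6, 3.8]
opening: 0.218
finger_force: 24.9
```

Request:
step_arm(
  commands=[
    {"dp": [0, 0, 0.01], "twist": [0, 0, 0]},
    {"dp": [0, 0, 0], "twist": [0, 0, 0]},
  ],
)

```text
t: 53.62
ee_pos: [0.4925, -0.2348, 0.0744]
tcp_rot: [0.0, -0.043, 0.999, -0.0]
contact_force: [0.1, 1.0, 6.0]
opening: 0.218
finger_force: 25.2
```

Request:
step_arm(
  commands=[
    {"dp": [0, 0, 0], "twist": [0, 0, 0]},
    {"dp": [0, 0, 0], "twist": [0, 0, 0]},
    {"dp": [0, 0, 0], "twist": [0, 0, 0]},
    {"dp": [0, 0, -0.4], "twist": [0, 0, 0]},
    {"dp": [0, 0, -0.8], "twist": [0, 0, 0]},
    {"dp": [0, 0, -0.8], "twist": [0, 0, 0]},
    {"dp": [0, 0, -0.9], "twist": [0, 0, 0]},
    {"dp": [0, 0, -0.8], "twist": [0, 0, 0]},
    {"dp": [0, 0, 0], "twist": [0, 0, 0]},
  ],
  fingers=0.25,
)

```text
t: 54.75
ee_pos: [0.4928, -0.2351, 0.1874]
tcp_rot: [0.002, -0.043, 0.999, -0.001]
contact_force: [-0.0, 1.2, -0.3]
opening: 0.376
finger_force: 0.0
```

Request:
step_arm(
  commands=[
    {"dp": [0.104, 0.87, 0], "twist": [0, 0, 0]},
    {"dp": [0.104, 0.87, 0], "twist": [0, 0, 0]},
    {"dp": [0.104, 0.87, 0], "twist": [0, 0, 0]},
    {"dp": [0.104, 0.87, 0], "twist": [0, 0, 0]},
    {"dp": [0.104, 0.87, 0], "twist": [0, 0, 0]},
    {"dp": [0.104, 0.87, 0], "twist": [0, 0, 0]},
    {"dp": [0, 0.8, 0], "twist": [0, 0, 0.93]},
    {"dp": [0, 0.8, 0], "twist": [0, 0, 0.93]},
    {"dp": [0, 0, 0], "twist": [0, 0, 0]},
  ],
  fingers=-1,
)

```text
t: 55.88
ee_pos: [0.4588, -0.0315, 0.1842]
tcp_rot: [-0.0, 0.086, 0.996, 0.0]
contact_force: [-0.9, -0.7, 0.6]
opening: 1.002
finger_force: 0.0
```

```bash
python3 - <<'E'
from h import *
a=env.camera("top");b=env.camera("scene"); o=env.observe();print(o["t"],o["ee_pos"],o["opening"])
for c in (a,b):
    W=pts(c);print("block",rect(W,near(W,(.556,.259),.12,.045,.068)))
print(go((.5542,.2570,.185),79.9))
cv2.imwrite("pics/c7.png",np.hstack([cv2.resize(b["image"][90:230,150:290],(399,399)),cv2.resize(a["image"][130:270,310:450],(399,399))])[...,::-1])
g=a["image"]; W=pts(a)
# tray outline: bench points just around; tray floor pixels by brightness/saturation
c=near(W,(.523,.031),.2,-.02,.012)
t=g.astype(int); print(t[200,265],t[230,290],t[260,270],t[200,225])
save(a,"top9")
E
```

```text
55.975 [ 0.45887401 -0.03265141  0.18435982] 1.0002525333201433
block (array([552.3, 256.4]), array([ 57.9, 160.6]), 79.99, 987, np.float64(60.6))
block (array([555.8, 258.3]), array([ 60.3, 162. ]), 79.9, 1283, np.float64(58.2))
('twist z 0.039', 'dp', array([-1.435, 10.063, -0.021]), 'tilt', array([-6.e-04, -1.e-04, -1.e+00]))
[ 70 108 107] [50 78 77] [141 141 138] [146 145 143]
```

View pics/c7.png

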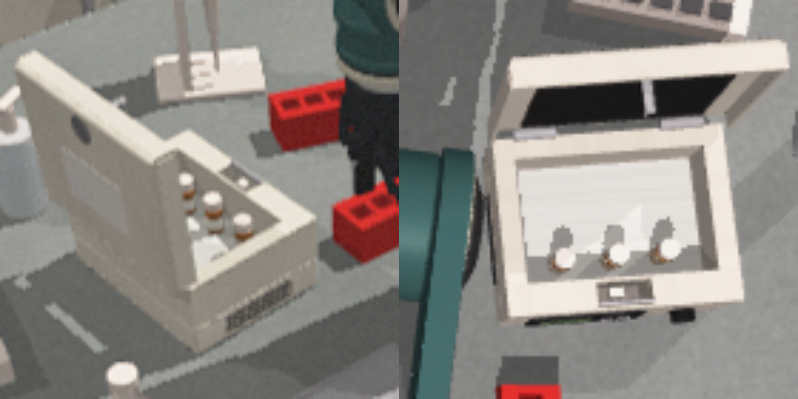

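Request:
step_arm(
  commands=[
    {"dp": [-0.13, 0.915, 0], "twist": [0, 0, 0.039]},
    {"dp": [-0.13, 0.915, 0], "twist": [0, 0, 0]},
    {"dp": [-0.13, 0.915, 0], "twist": [0, 0, 0]},
    {"dp": [-0.13, 0.915, 0], "twist": [0, 0, 0]},
    {"dp": [-0.13, 0.915, 0], "twist": [0, 0, 0]},
    {"dp": [-0.13, 0.915, 0], "twist": [0, 0, 0]},
    {"dp": [-0.13, 0.915, 0], "twist": [0, 0, 0]},
    {"dp": [-0.13, 0.915, 0], "twist": [0, 0, 0]},
    {"dp": [-0.13, 0.915, 0], "twist": [0, 0, 0]},
    {"dp": [-0.13, 0.915, 0], "twist": [0, 0, 0]},
    {"dp": [-0.13, 0.915, 0], "twist": [0, 0, 0]},
    {"dp": [0, 0, 0], "twist": [0, 0, 0]},
  ],
)

```text
t: 57.48
ee_pos: [0.5554, 0.2574, 0.184]
tcp_rot: [-0.001, 0.088, 0.996, -0.0]
contact_force: [0.2, 0.1, -0.1]
opening: 1.003
finger_force: 0.0
```

Request:
step_arm(
  commands=[
    {"dp": [0, 0, 0.5], "twist": [0, 0, 0]},
    {"dp": [0, 0, 0.8], "twist": [0, 0, 0]},
    {"dp": [0, 0, 0.8], "twist": [0, 0, 0]},
    {"dp": [0, 0, 0], "twist": [0, 0, 0]},
  ],
)

```text
t: 57.98
ee_pos: [0.5539, 0.2556, 0.1192]
tcp_rot: [-0.002, 0.09, 0.996, -0.001]
contact_force: [0.6, -0.2, -0.1]
opening: 1.002
finger_force: 0.0
```

```bash
python3 - <<'E'
from h import *
print(go((.5542,.2570,.0325),79.9))
a=env.camera("top"); W=pts(a); T=np.linalg.inv(a["camera_from_world"])
Q=[]
for u,v in ((255,170.5),(300.75,170.5),(255,245),(300.75,245)):
    d=T[:3,:3]@np.array([(u-a["cx"])/a["fx"],-(v-a["cy"])/a["fy"],-1]); s=(.005-T[2,3])/d[2]; Q.append((T[:3,3]+s*d)[:2])
Q=np.array(Q);print(np.round(Q,4),Q.mean(0))
cv2.imwrite("pics/c8.png",cv2.resize(a["image"][150:260,230:320],None,fx=5,fy=5,interpolation=cv2.INTER_CUBIC)[...,::-1])
E
```

```text
('twist z -0.023', 'dp', array([-0.003,  0.046,  2.891]), 'tilt', array([-0.0034, -0.0016, -1.    ]))
[[ 0.6492  0.0803]
 [ 0.6506 -0.0542]
 [ 0.4297  0.0751]
 [ 0.4313 -0.0557]] [0.54017327 0.01139527]
```

View pics/c8.png

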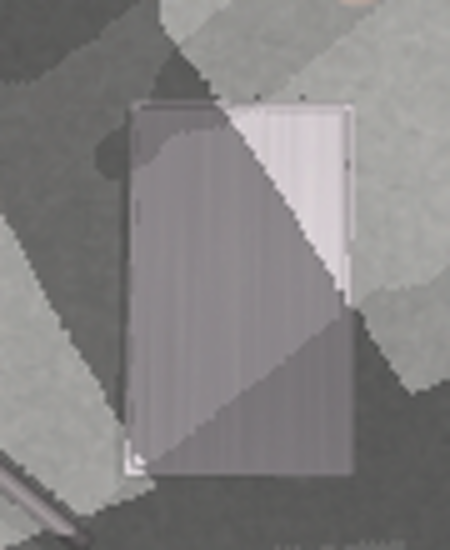

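Request:
step_arm(
  commands=[
    {"dp": [0, 0.03, 0.6], "twist": [0, 0, 0]},
    {"dp": [0, 0, 0.6], "twist": [0, 0, 0]},
    {"dp": [0, 0, 0.6], "twist": [0, 0, 0]},
    {"dp": [0, 0, 0.6], "twist": [0, 0, 0]},
    {"dp": [0, 0, 0.4], "twist": [0, 0, 0]},
    {"dp": [0, 0, 0], "twist": [0, 0, 0]},
  ],
)

```text
t: 58.78
ee_pos: [0.5546, 0.2578, 0.0366]
tcp_rot: [-0.001, 0.089, 0.996, -0.0]
contact_force: [-0.2, -0.2, -0.2]
opening: 0.997
finger_force: 0.0
```

Request:
step_arm(
  commands=[
    {"dp": [0, 0, 0], "twist": [0, 0, 0]},
    {"dp": [0, 0, 0], "twist": [0, 0, 0]},
    {"dp": [0, 0, 0], "twist": [0, 0, 0]},
    {"dp": [0, 0, 0], "twist": [0, 0, 0]},
    {"dp": [0, 0, 0], "twist": [0, 0, 0]},
    {"dp": [0, 0, 0], "twist": [0, 0, 0]},
  ],
  fingers=1,
  squeeze=60,
)

```text
t: 59.52
ee_pos: [0.5556, 0.2582, 0.039]
tcp_rot: [0.001, 0.089, 0.996, 0.0]
contact_force: [-0.1, 0.4, 5.7]
opening: 0.636
finger_force: 65.5
```

Request:
step_arm(
  commands=[
    {"dp": [0, 0, -0.2], "twist": [0, 0, 0]},
    {"dp": [0, 0, -0.4], "twist": [0, 0, 0]},
    {"dp": [0, 0, -0.6], "twist": [0, 0, 0]},
    {"dp": [0, 0, -0.8], "twist": [0, 0, 0]},
    {"dp": [0, 0, -0.8], "twist": [0, 0, 0]},
    {"dp": [0, 0, 0], "twist": [0, 0, -0.7]},
    {"dp": [0, 0, 0], "twist": [0, 0, -0.7]},
    {"dp": [0, 0, 0], "twist": [0, 0, 0]},
  ],
)

```text
t: 60.52
ee_pos: [0.5552, 0.258, 0.1229]
tcp_rot: [0.0, -0.008, 1.0, 0.0]
contact_force: [1.4, 0.1, -2.7]
opening: 0.639
finger_force: 64.4
```

```bash
python3 - <<'E'
from h import *
print(go((.541,.0115,.1),91))
E
```

```text
('twist z -0.012', 'dp', array([ 0.617, -8.207,  0.764]), 'tilt', array([ 9.e-04,  3.e-04, -1.e+00]))
```

Request:
step_arm(
  commands=[
    {"dp": [0.069, -0.912, 0], "twist": [0, 0, 0]},
    {"dp": [0.069, -0.912, 0], "twist": [0, 0, 0]},
    {"dp": [0.069, -0.912, 0], "twist": [0, 0, 0]},
    {"dp": [0.069, -0.912, 0], "twist": [0, 0, 0]},
    {"dp": [0.069, -0.912, 0], "twist": [0, 0, 0]},
    {"dp": [0.069, -0.912, 0], "twist": [0, 0, 0]},
    {"dp": [0.069, -0.912, 0], "twist": [0, 0, 0]},
    {"dp": [0.069, -0.912, 0], "twist": [0, 0, 0]},
    {"dp": [0.069, -0.912, 0], "twist": [0, 0, 0]},
    {"dp": [0, 0, 0], "twist": [0, 0, 0]},
  ],
)

```text
t: 61.78
ee_pos: [0.5405, 0.0101, 0.1225]
tcp_rot: [0.0, -0.006, 1.0, -0.0]
contact_force: [0.1, -0.3, -2.6]
opening: 0.64
finger_force: 64.6
```

Request:
step_arm(
  commands=[
    {"dp": [0, 0, 0.5], "twist": [0, 0, 0]},
    {"dp": [0, 0, 0.6], "twist": [0, 0, 0]},
    {"dp": [0, 0, 0.6], "twist": [0, 0, 0]},
    {"dp": [0, 0, 0.6], "twist": [0, 0, 0]},
    {"dp": [0, 0, 0.4], "twist": [0, 0, 0]},
    {"dp": [0, 0, 0.15], "twist": [0, 0, 0]},
    {"dp": [0, 0, 0], "twist": [0, 0, 0]},
    {"dp": [0, 0, 0], "twist": [0, 0, 0]},
  ],
)

```text
t: 62.78
ee_pos: [0.5408, 0.0114, 0.0369]
tcp_rot: [0.0, -0.008, 1.0, -0.0]
contact_force: [-0.0, -0.5, -2.9]
opening: 0.643
finger_force: 64.5
```

Request:
step_arm(
  commands=[
    {"dp": [0, 0, 0.1], "twist": [0, 0, 0]},
    {"dp": [0, 0, 0.08], "twist": [0, 0, 0]},
    {"dp": [0, 0, 0.05], "twist": [0, 0, 0]},
    {"dp": [0, 0, 0], "twist": [0, 0, 0]},
  ],
)

```text
t: 63.28
ee_pos: [0.5404, 0.0114, 0.0293]
tcp_rot: [-0.0, -0.008, 1.0, 0.0]
contact_force: [0.5, 0.8, -2.1]
opening: 0.641
finger_force: 64.5
```

Request:
step_arm(
  commands=[
    {"dp": [0, 0, 0.03], "twist": [0, 0, 0]},
    {"dp": [0, 0, 0], "twist": [0, 0, 0]},
  ],
)

```text
t: 63.52
ee_pos: [0.5406, 0.0114, 0.029]
tcp_rot: [0.0, -0.008, 1.0, 0.0]
contact_force: [-4.3, -0.5, 4.5]
opening: 0.642
finger_force: 65.3
```

Request:
step_arm(
  commands=[
    {"dp": [0, 0, 0], "twist": [0, 0, 0]},
    {"dp": [0, 0, 0], "twist": [0, 0, 0]},
    {"dp": [0, 0, 0], "twist": [0, 0, 0]},
    {"dp": [0, 0, 0], "twist": [0, 0, 0]},
    {"dp": [0, 0, -0.3], "twist": [0, 0, 0]},
    {"dp": [0, 0, -0.8], "twist": [0, 0, 0]},
    {"dp": [0, 0, -1], "twist": [0, 0, 0]},
    {"dp": [0, 0, -1], "twist": [0, 0, 0]},
    {"dp": [0, 0, -1], "twist": [0, 0, 0]},
    {"dp": [0, 0, -1], "twist": [0, 0, 0]},
    {"dp": [0, 0, -1], "twist": [0, 0, 0]},
    {"dp": [0, 0, -1], "twist": [0, 0, 0]},
  ],
  fingers=-1,
)

```text
t: 65.03
ee_pos: [0.5403, 0.0114, 0.2433]
tcp_rot: [0.0, -0.008, 1.0, -0.0]
contact_force: [0.6, 0.4, -0.5]
opening: 1.003
finger_force: 0.0
```

Request:
step_arm(
  commands=[
    {"dp": [0, 0, -1], "twist": [0, 0, 0]},
    {"dp": [0, 0, -1], "twist": [0, 0, 0]},
    {"dp": [0, 0, -1], "twist": [0, 0, 0]},
    {"dp": [0, 0, 0], "twist": [0, 0, -0.49]},
    {"dp": [0, 0, 0], "twist": [0, 0, 0]},
  ],
  fingers=1,
  squeeze=40,
)

```text
t: 65.65
ee_pos: [0.5403, 0.0114, 0.3322]
tcp_rot: [0.0, -0.042, 0.999, -0.0]
contact_force: [0.1, -0.1, -0.2]
opening: -0.0
finger_force: 0.0
```

```bash
python3 - <<'E'
from h import *
print(go((.6837,-.2683,.34),94.9), env.observe()["ee_pos"])
th=np.radians([88,80,72,64,56,48,40,32,24,16,8,3]); r=np.interp(th,[.5,1.2],[.16,.135]); h=.026
s=-r*np.cos(th)+h*np.sin(th)+.011; z=.1+r*np.sin(th)+h*np.cos(th)
for a in zip(np.degrees(th),s,z): print(np.round(a,4))
s=np.r_[.075,s];z=np.r_[.235,z]
print(np.round(np.c_[-np.diff(s),-np.diff(z)]/.03,2).tolist())
E
```

```text
('twist z -0.007', 'dp', array([-3.965, -9.699, -0.262]), 'tilt', array([ 7.e-04, -0.e+00, -1.e+00])) [0.54034229 0.01143259 0.33215427]
[8.800e+01 3.230e-02 2.358e-01]
[8.000e+01 1.320e-02 2.375e-01]
[ 7.200e+01 -6.000e-03  2.364e-01]
[ 6.400e+01 -2.610e-02  2.354e-01]
[ 5.600e+01 -4.740e-02  2.331e-01]
[48.     -0.0687  0.2273]
[40.     -0.0894  0.2182]
[32.     -0.1091  0.2057]
[24.     -0.1246  0.1888]
[16.     -0.1356  0.1691]
[ 8.     -0.1438  0.148 ]
[ 3.     -0.1474  0.1343]
[[1.42, -0.03], [0.64, -0.05], [0.64, 0.03], [0.67, 0.03], [0.71, 0.08], [0.71, 0.19], [0.69, 0.3], [0.66, 0.42], [0.52, 0.56], [0.37, 0.66], [0.27, 0.7], [0.12, 0.46]]
```

Request:
step_arm(
  commands=[
    {"dp": [-0.36, -0.882, -0.2], "twist": [0, 0, 0]},
    {"dp": [-0.36, -0.882, -0.1], "twist": [0, 0, 0]},
    {"dp": [-0.36, -0.882, 0], "twist": [0, 0, 0]},
    {"dp": [-0.36, -0.882, 0], "twist": [0, 0, 0]},
    {"dp": [-0.36, -0.882, 0], "twist": [0, 0, 0]},
    {"dp": [-0.36, -0.882, 0], "twist": [0, 0, 0]},
    {"dp": [-0.36, -0.882, 0], "twist": [0, 0, 0]},
    {"dp": [-0.36, -0.882, 0], "twist": [0, 0, 0]},
    {"dp": [-0.36, -0.882, 0], "twist": [0, 0, 0]},
    {"dp": [-0.36, -0.882, 0], "twist": [0, 0, 0]},
    {"dp": [-0.36, -0.882, 0], "twist": [0, 0, 0]},
    {"dp": [0, 0, 0], "twist": [0, 0, 0]},
  ],
)

```text
t: 67.15
ee_pos: [0.6839, -0.2704, 0.3391]
tcp_rot: [-0.001, -0.041, 0.999, 0.0]
contact_force: [0.1, 0.9, -0.6]
opening: -0.001
finger_force: 0.0
```

```bash
python3 - <<'E'
from h import *
print(go((.6837,-.2683,.235),94.9), env.observe()["ee_pos"],env.observe()["contact_force"])
a=env.camera("top");b=env.camera("scene")
W=pts(a);print("block",rect(W,near(W,(.541,.0115),.13,.040,.062)))
W=pts(b);print("block",rect(W,near(W,(.541,.0115),.13,.040,.062)))
save(b,"s10")
E
```

```text
('twist z -0.021', 'dp', array([1.000e-03, 7.000e-02, 3.469e+00]), 'tilt', array([-1.7e-03,  6.0e-04, -1.0e+00])) [ 0.68389685 -0.27039816  0.33907232] [ 0.14754115  0.86146762 -0.59925975]
block (array([524.9,  30.8]), array([159.8,  53.8]), 1.16, 860, np.float64(51.3))
block (array([527.2,  33.5]), array([164.9,  62.9]), 1.69, 827, np.float64(48.0))
```

View pics/s10.png

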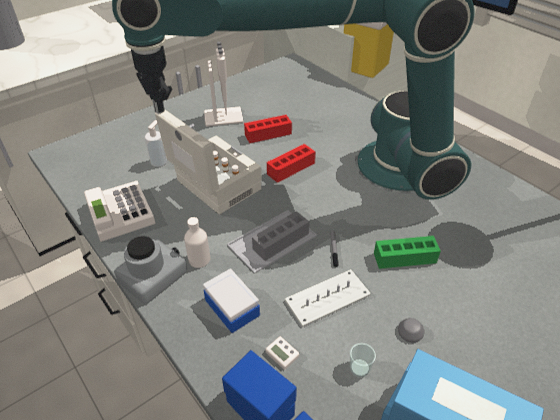

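Request:
step_arm(
  commands=[
    {"dp": [0, 0.07, 0.5], "twist": [0, 0, 0]},
    {"dp": [0, 0, 0.7], "twist": [0, 0, 0]},
    {"dp": [0, 0, 0.8], "twist": [0, 0, 0]},
    {"dp": [0, 0, 0.8], "twist": [0, 0, 0]},
    {"dp": [0, 0, 0.65], "twist": [0, 0, 0]},
    {"dp": [0, 0, 0], "twist": [0, 0, 0]},
  ],
)

```text
t: 68.0
ee_pos: [0.6827, -0.266, 0.2346]
tcp_rot: [-0.001, -0.042, 0.999, 0.001]
contact_force: [1.3, 0.4, 0.9]
opening: 0.001
finger_force: 0.0
```

Request:
step_arm(
  commands=[
    {"dp": [0.35, 0, 0], "twist": [0, 0, 0]},
    {"dp": [0.35, 0, 0], "twist": [0, 0, 0]},
    {"dp": [0.35, 0, 0], "twist": [0, 0, 0]},
    {"dp": [0.35, 0, -0.05], "twist": [0, 0, 0]},
    {"dp": [0.32, 0, 0], "twist": [0, 0, 0]},
    {"dp": [0.32, 0, 0], "twist": [0, 0, 0]},
  ],
)

```text
t: 68.75
ee_pos: [0.6217, -0.2717, 0.2388]
tcp_rot: [0.0, -0.042, 0.999, -0.0]
contact_force: [1.3, 0.5, 1.7]
opening: 0.001
finger_force: 0.9
```

Request:
step_arm(
  commands=[
    {"dp": [0.32, 0, 0.02], "twist": [0, 0, 0]},
    {"dp": [0.32, 0, 0.02], "twist": [0, 0, 0]},
    {"dp": [0.33, 0, 0.02], "twist": [0, 0, 0]},
    {"dp": [0.34, 0, 0.03], "twist": [0, 0, 0]},
    {"dp": [0.35, 0, 0.04], "twist": [0, 0, 0]},
    {"dp": [0.36, 0, 0.05], "twist": [0, 0, 0]},
    {"dp": [0.36, 0, 0.08], "twist": [0, 0, 0]},
    {"dp": [0.35, 0, 0.12], "twist": [0, 0, 0]},
  ],
)

```text
t: 69.75
ee_pos: [0.54, -0.2786, 0.227]
tcp_rot: [0.0, -0.042, 0.999, -0.0]
contact_force: [2.1, -0.3, 0.6]
opening: 0.002
finger_force: 0.7
```

```bash
python3 - <<'E'
from h import *
p,_=tool(); print(p,env.observe()["contact_force"]); print("s",(p[:2]-[.609,-.2747])@[.9963,.0858])
E
```

```text
[ 0.54001225 -0.27863028  0.22699584] [ 2.05172996 -0.27180716  0.57806222]
s -0.06906971343941991
```

Request:
step_arm(
  commands=[
    {"dp": [0.35, 0, 0.14], "twist": [0, 0, 0]},
    {"dp": [0.34, 0, 0.17], "twist": [0, 0, 0]},
    {"dp": [0.34, 0, 0.2], "twist": [0, 0, 0]},
    {"dp": [0.32, 0, 0.22], "twist": [0, 0, 0]},
    {"dp": [0.28, 0, 0.27], "twist": [0, 0, 0]},
    {"dp": [0.24, 0, 0.29], "twist": [0, 0, 0]},
    {"dp": [0.2, 0, 0.32], "twist": [0, 0, 0]},
    {"dp": [0.17, 0, 0.34], "twist": [0, 0, 0]},
    {"dp": [0.14, 0, 0.35], "twist": [0, 0, 0]},
    {"dp": [0.13, 0, 0.35], "twist": [0, 0, 0]},
    {"dp": [0, 0, 0], "twist": [0, 0, 0]},
  ],
)

```text
t: 71.12
ee_pos: [0.4653, -0.2848, 0.1466]
tcp_rot: [-0.0, -0.042, 0.999, 0.0]
contact_force: [-0.7, 1.1, 1.1]
opening: -0.001
finger_force: 0.6
```

```bash
python3 - <<'E'
from h import *
p,_=tool(); print(p,env.observe()["contact_force"]); print("s",(p[:2]-[.609,-.2747])@[.9963,.0858])
a=env.camera("scene");cv2.imwrite("pics/c11.png",cv2.resize(a["image"][60:230,110:310],None,fx=3,fy=3)[...,::-1])
E
```

```text
[ 0.46526172 -0.28479422  0.14658935] [-0.73969066  1.08831514  1.05005973]
s -0.14407252775538965
```

Request:
step_arm(
  commands=[
    {"dp": [0.06, 0, 0.25], "twist": [0, 0, 0]},
    {"dp": [0.06, 0, 0.25], "twist": [0, 0, 0]},
    {"dp": [0.04, 0.02, 0.2], "twist": [0, 0, 0]},
    {"dp": [0, 0, 0.12], "twist": [0, 0, 0]},
    {"dp": [0, 0, 0.08], "twist": [0, 0, 0]},
    {"dp": [0, 0, 0], "twist": [0, 0, 0]},
  ],
)

```text
t: 71.92
ee_pos: [0.4607, -0.2847, 0.1203]
tcp_rot: [-0.0, -0.042, 0.999, 0.0]
contact_force: [-2.2, -0.0, 1.4]
opening: -0.002
finger_force: 0.9
```

Request:
step_arm(
  commands=[
    {"dp": [0, 0, 0.04], "twist": [0, 0, 0]},
    {"dp": [0, 0, 0], "twist": [0, 0, 0]},
  ],
)

```text
t: 72.18
ee_pos: [0.4609, -0.2847, 0.1194]
tcp_rot: [-0.0, -0.042, 0.999, 0.0]
contact_force: [-1.8, 0.4, 1.9]
opening: -0.0
finger_force: 1.0
```

Request:
step_arm(
  commands=[
    {"dp": [0, 0, 0.03], "twist": [0, 0, 0]},
    {"dp": [0, 0, 0], "twist": [0, 0, 0]},
  ],
)

```text
t: 72.42
ee_pos: [0.4609, -0.2847, 0.1185]
tcp_rot: [-0.0, -0.042, 0.999, -0.0]
contact_force: [-1.4, 0.5, 2.3]
opening: -0.004
finger_force: 1.1
```

Request:
step_arm(
  commands=[
    {"dp": [0, 0, 0.04], "twist": [0, 0, 0]},
    {"dp": [0, 0, 0], "twist": [0, 0, 0]},
  ],
)

```text
t: 72.68
ee_pos: [0.4609, -0.2848, 0.1182]
tcp_rot: [0.0, -0.042, 0.999, -0.0]
contact_force: [-5.6, 2.0, 11.2]
opening: -0.002
finger_force: 5.7
```

Request:
step_arm(
  commands=[
    {"dp": [0, 0, 0.03], "twist": [0, 0, 0]},
    {"dp": [0, 0, 0], "twist": [0, 0, 0]},
  ],
)

```text
t: 72.92
ee_pos: [0.461, -0.2849, 0.118]
tcp_rot: [0.0, -0.042, 0.999, -0.0]
contact_force: [-10.4, 4.1, 19.0]
opening: 0.003
finger_force: 9.5
```

Stop reached; back off slowly, then away toward the robot, and check.

Request:
step_arm(
  commands=[
    {"dp": [0, 0, -0.2], "twist": [0, 0, 0]},
    {"dp": [0, 0, -0.4], "twist": [0, 0, 0]},
    {"dp": [0.2, 0, -0.8], "twist": [0, 0, 0]},
    {"dp": [0.5, 0, -1], "twist": [0, 0, 0]},
    {"dp": [0.8, 0, -1], "twist": [0, 0, 0]},
    {"dp": [0.5, 0, -0.5], "twist": [0, 0, 0]},
    {"dp": [0, 0, 0], "twist": [0, 0, 0]},
    {"dp": [0, 0, 0], "twist": [0, 0, 0]},
    {"dp": [0, 0, 0], "twist": [0, 0, 0]},
    {"dp": [0, 0, 0], "twist": [0, 0, 0]},
    {"dp": [0, 0, 0], "twist": [0, 0, 0]},
    {"dp": [0, 0, 0], "twist": [0, 0, 0]},
  ],
)

```text
t: 74.42
ee_pos: [0.4011, -0.2898, 0.2333]
tcp_rot: [-0.0, -0.042, 0.999, 0.0]
contact_force: [0.1, -0.1, 0.4]
opening: -0.0
finger_force: 0.0
```

```bash
python3 - <<'E'
from h import *
a=env.camera("top");b=env.camera("scene");o=env.observe();print(o["t"],o["ee_pos"],o["contact_force"])
for c in (a,b):
    W=pts(c);print("block",rect(W,near(W,(.53,.025),.13,.040,.062)))
    print("lid",rect(W,near(W,(.53,-.27),.19,.110,.16)))
save(b,"s12")
E
```

```text
74.525 [ 0.40109402 -0.28981527  0.23337847] [-0.1271826 -0.1445784 -0.1503444]
block (array([524.7,  30.8]), array([159.8,  53.7]), 0.99, 857, np.float64(51.3))
lid (array([ 522.6, -281.3]), array([174.1, 230.7]), 4.88, 4356, np.float64(125.8))
block (array([528.9,  32.9]), array([163.4,  61.8]), 1.49, 850, np.float64(48.3))
lid (array([ 526.1, -279.3]), array([175.9, 235.4]), 4.81, 2833, np.float64(122.5))
```

View pics/s12.png

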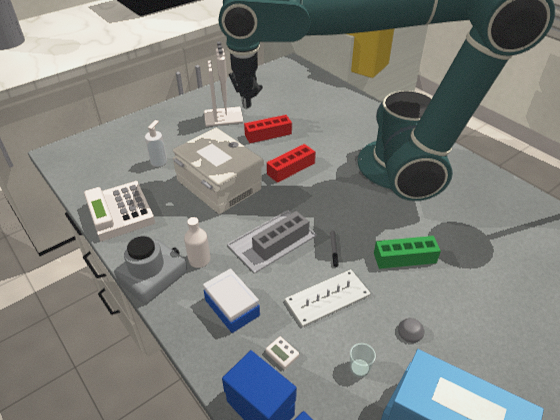

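```bash
python3 -c "
from workcell import env
print(env.job_done())"
```

```text
the job is handed in; nothing more can be done
None
```

The job is handed in at about 75 s: all three vials stand upright in the incubator, the lid is pressed shut and caught, and the empty block lies flat in its tray (knocked a few centimetres off centre after I set it down, but still inside).

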